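# Put the biscuit stamps back on their tiles

## Robot

A 7-joint arm with a two-finger parallel gripper is mounted at the origin on the work surface. World frame = base frame: x ahead of the robot, y to its left, z up, the work surface at z = 0. Lengths are in m, angles in degrees, forces in N, time in s.
With the tool pointing down it reaches from about 0.4 to 0.875 m from the base axis. Payload 6.5 kg.
Tool frame: the origin (TCP) lies on the centre line of the jaws, within the pads' length; the fingertips stand 14 mm ahead of it and the grasp point (between the pads) lies 5 mm behind it (ctrl.tips_ahead is the distance from the TCP to the fingertips, in m); x points along the fingers, y is the direction in which the jaws open and shut, and the axes are right-handed (so a half turn about x gives the same grasp; the last joint's range is limited). The gripper opens to 88 mm and grips with 3 to 60 N. Pads are 18 mm wide; open, the fingers measure 123 mm over their backs; the gripper's body (75 mm by 187 mm) begins 45 mm behind the grasp point.
Start: joints at [-70.141, 30.733, -0.252, 88.115, 0.149, 61.152, -4.079], TCP at [0.261, 0.595, 0.253] pointing down, gripper open.
Joint ranges: [-154.64, 154.64], [-21.42, 123.67], [-72.66, 72.17], [13.99, 137.28], [-74.86, 254.86], [10.95, 109.41], [-158.01, 158.01]. Speed limits (degrees/s): [136.94, 136.94, 180, 180, 180, 180, 180].

## Interface

Orientations are given as a 3x3 rotation matrix whose columns are the frame's x, y, z axes.
In Python, from plant import ctrl gives the robot as it stands.
- The arm moves only by the tool send_rows, never from a script. Its argument "increments" is a list of rows, each a list of 7 numbers: the opening, from 0 (shut) to 1 (fully open), then the shift along the tool's x, y, z in cm, then the turn, a rotation vector about the tool's x, y, z in degrees. In form: [[fingers, x, y, z, rx, ry, rz], ...]. A call has 1 to 12 rows; each row shifts and turns the commanded pose from where the row before left it, along the tool's axes as they then stand; what a row does not reach is not made up. A row lasts 1/12 s, in which the tool goes at most 41.7 mm and 7.16 degrees, less where a joint would pass 70% of its speed; a pose out of reach is approached as far as the arm can. A call with a gripper value outside its range is refused whole. The fingers move at their own pace and stop on an object; "force" is the grip in N (left out, the last holds). Time passes only in rows, so rows that do not move let the fingers close. It gives the time, the measured TCP pose, the force and the opening at its end, in the units of the state.
- ctrl.get_state(): the state, without advancing time (a new reading comes with each control period).
- ctrl.get_image(name): name is "scene" or "top" or "wrist"; returns the picture (420x560x3 uint8, red, green, blue); there is no depth.
- ctrl.camera_model(name): a dict with "fx", "fy", "cx", "cy" (pixels), "eye" and "orientation" of the camera in the world; the wrist camera has in their place "hand_eye" (4x4, takes a point from camera to tool coordinates, whose origin is the TCP and whose axes are the tool frame's). Camera axes: x right, y down, z forward; pixel columns grow to the right and rows downward; lengths in m; the calibration is good to about 2 mm. A picture is of the moment at which its call begins: read the wrist's pose just before it. camera_model takes no time and is no camera call.
- ctrl.job_done(): hands the job in, once; it reports no verdict.
The state is a dict: "clock": time; "q": joint angles; "joint_velocities": joint speeds; "effort": joint torques, N m; "position": TCP position; "eef_rot": TCP orientation; "wrist_force": force on the tool from outside, world axes, zero at the start; "moment": the same for the moment, N m; "grip_width": opening from 0.0 (shut) to 1.0 (fully open).
Only numpy, scipy, OpenCV 4.12 (cv2) and the standard library are available. Lean on these libraries where they do the work, as an engineer would, in place of code of your own. Each camera call takes 0.05 s, during which the arm holds its last target.

## Task

Baking is over: put each of the four biscuit stamps away on the wooden tile that shows its shape, standing upright and centred over the dark shape, with the square, the oblong and the clover turned to line up with theirs (any way round in which the shapes match will do). Leave the pepper jar and the little clay dish standing where they are.

Things in the scene. Friction and masses are not known exactly. Their poses are not given: they have to be found in the camera images.
- round_stamp: biscuit stamp with a red round head, 66 mm across, 14 mm thick, with an upright wooden grip on the middle of its top: a square post 22 x 22 mm, its faces along the stamp's x and y, from 14 to 62 mm above the underside. 120 g (varies), loose, standing upright on the table. Origin: centre of the underside; z up.
- square_stamp: biscuit stamp with a blue square head, 54 x 54 mm, 14 mm thick, with an upright wooden grip on the middle of its top: a square post 22 x 22 mm, its faces along the stamp's x and y, from 14 to 62 mm above the underside. 120 g (varies), loose, standing upright on the table. Origin: centre of the underside; z up, x and y along the sides of the square.
- oblong_stamp: biscuit stamp with a yellow oblong head, 76 mm along its x by 36 mm along its y, 14 mm thick, with an upright wooden grip on the middle of its top: a square post 22 x 22 mm, its faces along the stamp's x and y, from 14 to 62 mm above the underside. 120 g (varies), loose, standing upright on the table. Origin: centre of the underside; z up.
- clover_stamp: biscuit stamp with a green four-leaf clover head, 71 mm across opposite leaves (round leaves of 29 mm, along its x and y), 14 mm thick, with an upright wooden grip on the middle of its top: a square post 22 x 22 mm, its faces along the stamp's x and y, from 14 to 62 mm above the underside. 120 g (varies), loose, standing upright on the table. Origin: centre of the underside; z up.
- round_tile: light wooden storage tile, 88 x 88 x 8 mm, with a dark brown round shape, 70 mm across, on its top. The top of the tile is 8 mm above the table; the dark shape is flat (it stands up less than 1 mm). Fixed to the table. Origin: centre of the tile's underside, on the table, straight below the middle of the dark shape; z up.
- square_tile: light wooden storage tile, 88 x 88 x 8 mm, with a dark brown square, 58 x 58 mm, on its top. The top of the tile is 8 mm above the table; the dark shape is flat (it stands up less than 1 mm). Fixed to the table. Origin: centre of the tile's underside, on the table, straight below the middle of the dark shape; z up, x and y along the sides of the square.
- oblong_tile: light wooden storage tile, 88 x 88 x 8 mm, with a dark brown oblong, 80 mm along its x by 40 mm along its y, on its top. The top of the tile is 8 mm above the table; the dark shape is flat (it stands up less than 1 mm). Fixed to the table. Origin: centre of the tile's underside, on the table, straight below the middle of the dark shape; z up.
- clover_tile: light wooden storage tile, 88 x 88 x 8 mm, with a dark brown four-leaf clover, 75 mm across, its leaves along the tile's x and y, on its top. The top of the tile is 8 mm above the table; the dark shape is flat (it stands up less than 1 mm). Fixed to the table. Origin: centre of the tile's underside, on the table, straight below the middle of the dark shape; z up.
- pepper_jar: bystander: small amber glass jar with a black lid, 42 mm across and 65 mm tall, loose among the stamps and tiles. Origin: centre of its underside.
- clay_dish: bystander: small open reddish-brown clay dish, 56 mm across and 32 mm tall, loose among the stamps and tiles. Origin: centre of its underside. (A copper napkin ring, 42 mm across and 16 mm tall, which does not matter, also lies among them.)
Not all that is in view belongs to the job. Several things have the shape of the round_stamp; the one meant has the colours described above.

How it is judged:
By the outcome, as a careful person would: the job done as asked, in the order asked, and still so for the second after the job is handed in, with the robot touching nothing.
It also fails if it takes over 114 s, if anything falls off the work surface, if the arm or the gripper's body presses on something with over 40 N, if the wrist force passes 120 N, or if a joint passes its speed limit or range.

## Working session

There is one attempt and no reset: what is moved stays moved. The work goes in short steps, Python scripts to look and compute and a tool call to move; the robot and the scene stay as the last step left them, time stands still between calls to the robot, and variables do not carry over. Pictures are saved under pics/ and viewed, and the job is handed in when it is done.

Besides the shell and the picture viewer there is one more tool, called after "Emit:" as name([rows], argument=value, ...), one row to a line, values as JSON. send_rows: Moves the arm, as the interface text tells. Its arguments: {"type":"object","properties":{"increments":{"type":"array","items":{"type":"array","items":{"type":"number"}}},"force":{"type":"number"}},"required":["increments"]}

```bash
ls; mkdir -p pics; python3 - <<'E'
from plant import ctrl
import cv2, numpy as np
s=ctrl.get_state(); print({k:np.round(v,3).tolist() for k,v in s.items()})
for n in ("scene","top","wrist"):
    cv2.imwrite(f"pics/{n}0.png",ctrl.get_image(n)[:,:,::-1]); print(n,ctrl.camera_model(n))
print(ctrl.tips_ahead)
E
```

```text
pics
{'clock': 0.0, 'q': [-70.142, 30.776, -0.254, 88.168, 0.15, 61.15, -4.078], 'joint_velocities': [0.037, -0.156, 0.032, 0.044, -0.049, 0.014, 0.056], 'effort': [0.001, -57.098, 0.991, -25.16, -0.056, 0.018, 0.0], 'position': [0.261, 0.595, 0.252], 'eef_rot': [[-0.001, 0.401, 0.916], [-0.002, 0.916, -0.401], [-1.0, -0.002, 0.0]], 'wrist_force': [-0.425, 0.194, -0.333], 'moment': [-0.014, -0.006, 0.012], 'grip_width': 1.002}
scene {'fx': 491.97184463173033, 'fy': 491.97184463173033, 'cx': 280.23365727517563, 'cy': 207.51520692485838, 'eye': array([ 1.40474009, -0.07686104,  0.73283704]), 'orientation': array([[ 0.05250576,  0.62828002, -0.77621347],
       [ 0.9985347 , -0.02283501,  0.0490613 ],
       [ 0.01309939, -0.77765209, -0.62855838]])}
top {'fx': 502.5548214624353, 'fy': 502.5548214624353, 'cx': 276.43539736470143, 'cy': 207.3722244890919, 'eye': array([0.40253041, 0.01315325, 1.05255993]), 'orientation': array([[ 0.01483935, -0.99219481,  0.12381132],
       [-0.99972069, -0.01700054, -0.01641726],
       [ 0.01839398, -0.12353312, -0.99216996]])}
wrist {'fx': 369.1044192444665, 'fy': 369.1044192444665, 'cx': 279.7320438912042, 'cy': 205.70867886609435, 'hand_eye': array([[ 1.28831548e-03, -2.90590374e-01,  9.56846683e-01,
        -1.31067595e-01],
       [ 9.99999109e-01,  7.08417672e-04, -1.13127316e-03,
        -8.81449972e-04],
       [-3.49110009e-04,  9.56847288e-01,  2.90591028e-01,
        -7.55984562e-02],
       [ 0.00000000e+00,  0.00000000e+00,  0.00000000e+00,
         1.00000000e+00]])}
0.014
```

View pics/top0.png

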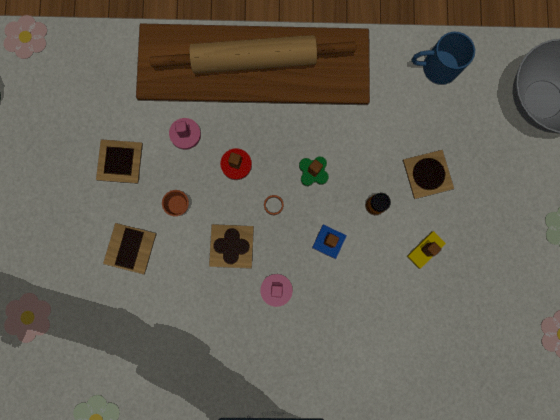

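View pics/scene0.png

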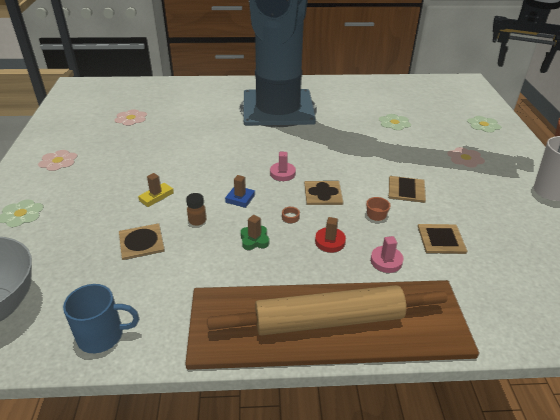

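View pics/wrist0.png

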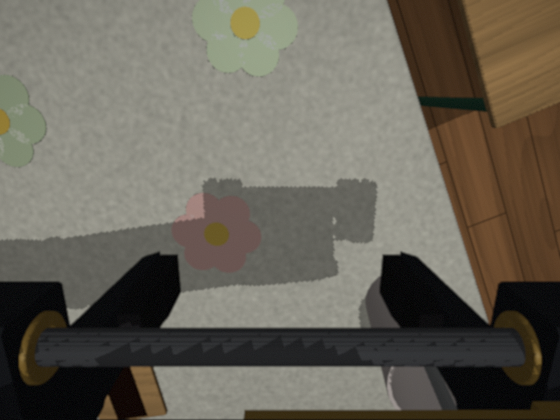

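```bash
cat > h.py <<'E'
from plant import ctrl
import cv2, numpy as np
def cam(name,st=None):
    m=ctrl.camera_model(name)
    if name=="wrist":
        T=np.eye(4);T[:3,:3]=st["eef_rot"];T[:3,3]=st["position"];H=T@m["hand_eye"];return m,H[:3,3],H[:3,:3]
    return m,np.array(m["eye"]),np.array(m["orientation"])
def ray(c,uv,z):
    m,e,R=c; uv=np.atleast_2d(np.asarray(uv,float))
    d=np.c_[(uv[:,0]-m["cx"])/m["fx"],(uv[:,1]-m["cy"])/m["fy"],np.ones(len(uv))]@R.T
    return e+d*((z-e[2])/d[:,2])[:,None]
def proj(c,P):
    m,e,R=c; p=(np.atleast_2d(P)-e)@R
    return np.c_[p[:,0]/p[:,2]*m["fx"]+m["cx"],p[:,1]/p[:,2]*m["fy"]+m["cy"]]
E
python3 - <<'E'
import cv2
im=cv2.imread('pics/top0.png');
cv2.imwrite('pics/crop1.png',cv2.resize(im[115:310,85:465],None,fx=2.1,fy=2.1,interpolation=cv2.INTER_CUBIC))
hsv=cv2.cvtColor(im,cv2.COLOR_BGR2HSV)
for n,p in dict(red=(228,172),redgrip=(235,160),pink=(190,142),green=(306,163),ggrip=(315,168),blue=(322,236),bgrip=(331,240),yel=(418,258),ygrip=(432,249),tile=(105,178),dark=(119,160),tab=(300,330),dish=(175,203)).items(): print(n,hsv[p[1],p[0]])
E
```

```text
red [  1 224 116]
redgrip [ 15 185  77]
pink [171 115 124]
green [ 69 221  74]
ggrip [ 15 173  75]
blue [107 205 103]
bgrip [ 14 187  79]
yel [ 26 255 127]
ygrip [ 14 183  78]
tile [ 18 129 111]
dark [  5 191  16]
tab [ 27  19 122]
dish [ 10 174 104]
```

View pics/crop1.png

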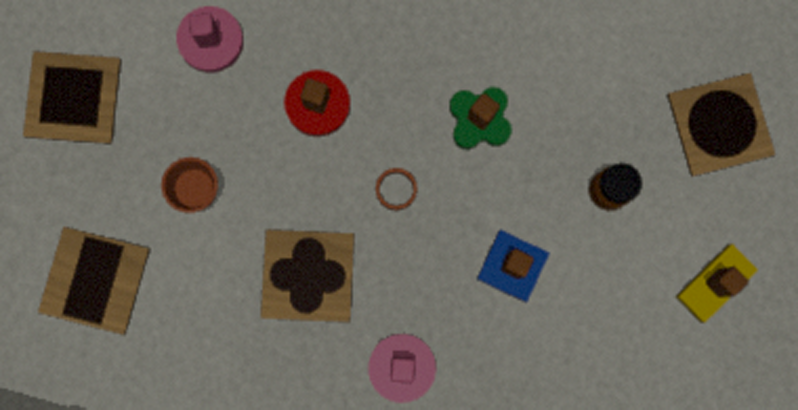

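```bash
cat > meas.py <<'E'
from h import *
def h4(P):
    c=P.mean(0);return
def measure(im,c,verbose=True):
    hsv=cv2.cvtColor(im,cv2.COLOR_BGR2HSV);H,S,V=cv2.split(hsv)
    M=dict(red=((H<6)|(H>176))&(S>195)&(V>50),green=(H>55)&(H<85)&(S>130),blue=(H>100)&(H<115)&(S>150)&(V>50),yellow=(H>20)&(H<32)&(S>195)&(V>45))
    out={}
    def comps(m,amin):
        n,l,s,ce=cv2.connectedComponentsWithStats(m.astype(np.uint8),connectivity=8)
        return [(l==i) for i in range(1,n) if s[i,4]>amin]
    def desc(hull,kind,m,z):
        cnt=max(cv2.findContours(m.astype(np.uint8),cv2.RETR_EXTERNAL,cv2.CHAIN_APPROX_NONE)[0],key=len)
        src=cv2.convexHull(cnt) if kind!='clover' else cnt
        W=ray(c,src[:,0,:],z)[:,:2]
        (w,sz,a)=cv2.minAreaRect((W*1000).astype(np.float32))
        Wh=cv2.convexHull((W*1000).astype(np.float32)); mm=cv2.moments(Wh); cen=np.array([mm['m10'],mm['m01']])/mm['m00']
        d=W*1000-cen; th=np.arctan2(d[:,1],d[:,0]); r=np.hypot(*d.T)
        o=np.argsort(th); g=np.linspace(-np.pi,np.pi,360,endpoint=False); rr=np.interp(g,th[o],r[o],period=2*np.pi)
        a4=np.degrees(np.angle((rr*np.exp(1j*4*g)).sum()))/4
        a2=np.degrees(np.angle((rr*np.exp(1j*2*g)).sum()))/2
        return dict(rect=np.round(w,1),size=np.round(sz,1),ang=round(a,1),cen=np.round(cen,1),a4=round(a4,1),a2=round(a2,1),px=np.round(cnt[:,0].mean(0)))
    for k,m in M.items():
        cs=comps(m,60)
        if cs:
            big=max(cs,key=lambda q:q.sum()); allm=np.any([q for q in cs if True],axis=0)
            ys,xs=np.nonzero(big);
            out[k]=desc(True,'clover' if k=='green' else k,big,0.007)
    D=(V<45)&(S>60)
    wood=(H>12)&(H<24)&(S>80)&(S<175)&(V>70)
    for m in comps(D,300):
        ring=cv2.dilate(m.astype(np.uint8),np.ones((7,7)))-m.astype(np.uint8)
        if (wood&(ring>0)).sum()>0.5*ring.sum(): out['tile%d'%len(out)]=desc(True,'clover',m,0.008)
    return out
E
python3 - <<'E'
from meas import *
for n in('top','scene'):
    print(n)
    for k,v in measure(cv2.imread(f'pics/{n}0.png'),cam(n)).items(): print(k,{a:(b.tolist() if hasattr(b,'tolist') else b) for a,b in v.items()})
E
```

```text
top
red {'rect': [625.2, 83.9], 'size': [62.6, 61.4], 'ang': 1.2, 'cen': [625.2, 83.8], 'a4': -30.7, 'a2': 18.1, 'px': [236.0, 164.0]}
green {'rect': [613.2, -81.4], 'size': [56.8, 56.1], 'ang': 5.5, 'cen': [613.0, -81.1], 'a4': -36.8, 'a2': -3.9, 'px': [314.0, 170.0]}
blue {'rect': [464.5, -114.4], 'size': [52.9, 52.5], 'ang': 64.3, 'cen': [464.4, -114.5], 'a4': 18.6, 'a2': -28.6, 'px': [329.0, 241.0]}
yellow {'rect': [449.9, -317.7], 'size': [36.4, 76.8], 'ang': 44.7, 'cen': [450.2, -317.9], 'a4': -35.1, 'a2': -58.5, 'px': [426.0, 248.0]}
tile4 {'rect': [627.2, 330.4], 'size': [56.5, 56.4], 'ang': 86.3, 'cen': [627.1, 330.2], 'a4': 41.5, 'a2': -16.4, 'px': [118.0, 160.0]}
tile5 {'rect': [612.1, -326.2], 'size': [64.8, 66.7], 'ang': 1.0, 'cen': [611.6, -326.3], 'a4': -25.2, 'a2': -87.5, 'px': [429.0, 173.0]}
tile6 {'rect': [443.2, 299.1], 'size': [38.8, 77.7], 'ang': 76.9, 'cen': [443.6, 299.2], 'a4': -12.3, 'a2': -13.7, 'px': [129.0, 248.0]}
tile7 {'rect': [451.8, 88.9], 'size': [59.1, 58.6], 'ang': 43.6, 'cen': [451.6, 88.9], 'a4': -1.5, 'a2': 78.5, 'px': [231.0, 245.0]}
scene
green {'rect': [605.6, -101.8], 'size': [55.5, 21.9], 'ang': 20.5, 'cen': [606.9, -99.2], 'a4': 10.2, 'a2': 19.3, 'px': [246.0, 237.0]}
blue {'rect': [452.7, -115.9], 'size': [52.9, 52.7], 'ang': 64.9, 'cen': [455.3, -115.4], 'a4': 20.8, 'a2': -80.9, 'px': [239.0, 196.0]}
tile2 {'rect': [624.9, 328.4], 'size': [54.6, 52.1], 'ang': 87.8, 'cen': [625.0, 328.5], 'a4': 42.8, 'a2': -67.4, 'px': [442.0, 237.0]}
```

```bash
cat >> h.py <<'E'
def phi(s): R=np.array(s["eef_rot"]); return np.degrees(np.arctan2(R[1,2],R[0,2]))
def plan(x,y,z,ph,per=3.0,pr=6.0):
    """turn first (about tool x), then shift; prints totals and suggested even split"""
    s=ctrl.get_state(); R=np.array(s["eef_rot"]); p=np.array(s["position"])
    dphi=(ph-phi(s)+180)%360-180
    a=np.radians(ph); Rt=np.c_[[0,0,-1],[-np.sin(a),np.cos(a),0],[np.cos(a),np.sin(a),0]]
    from scipy.spatial.transform import Rotation as Ro
    rv=np.degrees(Ro.from_matrix(R.T@Rt).as_rotvec())
    d=Rt.T@(np.array([x,y,z])-p)*100
    nr=int(np.ceil(abs(dphi)/pr)); nt=int(np.ceil(np.linalg.norm(d)/per))
    print("t=%.2f pos"%s["clock"],np.round(p,4),"phi %.2f"%phi(s),"grip %.3f"%s["grip_width"],"F",np.round(s["wrist_force"],1))
    print("turn rv",np.round(rv,2),"rows",nr,"->",np.round(rv/max(nr,1),2))
    print("shift cm",np.round(d,2),"rows",nt,"->",np.round(d/max(nt,1),3),"q",np.round(s["q"],0))
E
python3 -c "
from h import *
plan(.5,.30,.30,-60)"
```

```text
t=0.15 pos [0.2606 0.595  0.252 ] phi -23.65 grip 0.998 F [-0.3 -0.2 -0.3]
turn rv [3.635e+01 3.000e-02 7.000e-02] rows 7 -> [5.19 0.   0.01]
shift cm [-4.8   5.98 37.52] rows 13 -> [-0.369  0.46   2.886] q [-70.  31.  -0.  88.   0.  61.  -4.]
```

Emit:
send_rows([
  [1,0,0,0,6,0,0],
  [1,0,0,0,6,0,0],
  [1,0,0,0,6,0,0],
  [1,0,0,0,6,0,0],
  [1,0,0,0,6,0,0],
  [1,0,0,0,6.35,0,0],
  [1,-0.8,0.8,2,0,0,0],
  [1,-1,1,3.5,0,0,0],
  [1,-1,1,3.5,0,0,0],
  [1,-1,1,3.5,0,0,0],
  [1,-1,1,3.5,0,0,0],
  [1,0,1.2,3.5,0,0,0],
])

```text
clock: 1.15
position: [0.4116, 0.4558, 0.3027]
eef_rot: [[0.002, 0.866, 0.5], [0.002, 0.5, -0.866], [-1.0, 0.003, -0.001]]
wrist_force: [0.7, 0.6, 0.3]
grip_width: 1.002
```

Emit:
send_rows([
  [1,0,0,3.5,0,0,0],
  [1,0,0,3.5,0,0,0],
  [1,0,0,3.5,0,0,0],
  [1,0,0,3.5,0,0,0],
  [1,0,0,2.5,0,0,0],
  [1,0,0,1.5,0,0,0],
  [1,0,0,0,0,0,0],
  [1,0,0,0,0,0,0],
  [1,0,0,0,0,0,0],
])

```text
clock: 1.9
position: [0.4992, 0.3023, 0.3005]
eef_rot: [[-0.001, 0.865, 0.502], [0.001, 0.502, -0.865], [-1.0, -0.0, -0.001]]
wrist_force: [0.3, 1.1, 0.2]
grip_width: 0.997
```

```bash
python3 - <<'E'
from meas import *
s=ctrl.get_state(); im=ctrl.get_image("wrist")[:,:,::-1].copy(); cv2.imwrite('pics/w1.png',im)
np.save('pics/w1.npy',np.r_[s['position'],np.array(s['eef_rot']).ravel()])
for k,v in measure(im,cam("wrist",s)).items(): print(k,{a:(b.tolist() if hasattr(b,'tolist') else b) for a,b in v.items()})
plan(.53,.03,.30,-90)
E
```

```text
red {'rect': [606.0, 110.1], 'size': [32.1, 5.6], 'ang': 33.0, 'cen': [606.2, 109.6], 'a4': 30.1, 'a2': 36.0, 'px': [278.0, 325.0]}
green {'rect': [602.5, -59.7], 'size': [57.2, 29.1], 'ang': 30.3, 'cen': [603.2, -62.4], 'a4': 31.6, 'a2': 16.1, 'px': [217.0, 414.0]}
blue {'rect': [468.0, -114.1], 'size': [59.1, 48.6], 'ang': 69.5, 'cen': [473.5, -110.5], 'a4': 25.4, 'a2': -83.4, 'px': [121.0, 400.0]}
tile3 {'rect': [442.3, 298.0], 'size': [37.4, 77.6], 'ang': 75.5, 'cen': [442.4, 297.6], 'a4': -16.7, 'a2': -14.0, 'px': [235.0, 139.0]}
tile4 {'rect': [624.6, 329.2], 'size': [56.3, 55.7], 'ang': 86.6, 'cen': [624.5, 329.1], 'a4': 41.4, 'a2': -59.5, 'px': [384.0, 194.0]}
t=1.95 pos [0.499  0.3026 0.3005] phi -59.84 grip 1.000 F [-1.2 -0.1 -0.3]
turn rv [30.16 -0.05  0.04] rows 6 -> [ 5.03 -0.01  0.01]
shift cm [ 0.05  3.1  27.26] rows 10 -> [0.005 0.31  2.726] q [-46.  22.  14.  96.  -6.  63.  -0.]
```

View pics/w1.png

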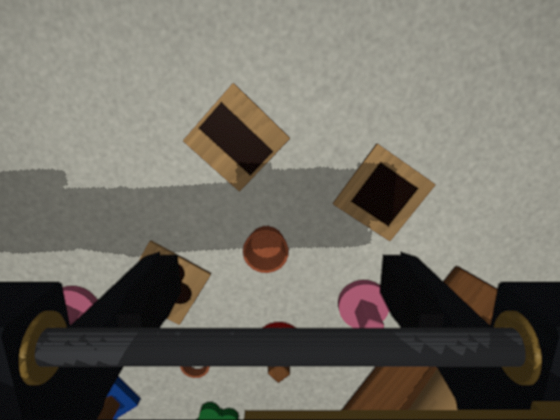

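Emit:
send_rows([
  [1,0,0,0,6,0,0],
  [1,0,0,0,6,0,0],
  [1,0,0,0,6,0,0],
  [1,0,0,0,6,0,0],
  [1,0,0,0,6.1,0,0],
  [1,0,0.4,2,0,0,0],
  [1,0,0.5,3.5,0,0,0],
  [1,0,0.5,3.5,0,0,0],
  [1,0,0.5,3.5,0,0,0],
  [1,0,0.5,3.5,0,0,0],
  [1,0,0.5,3.5,0,0,0],
  [1,0,0.5,3.5,0,0,0],
])

```text
clock: 2.95
position: [0.5336, 0.0709, 0.3008]
eef_rot: [[0.0, 1.0, 0.001], [0.001, 0.001, -1.0], [-1.0, 0.0, -0.001]]
wrist_force: [0.3, -0.5, 0.4]
grip_width: 1.003
```

Emit:
send_rows([
  [1,0,0.5,3.5,0,0,0],
  [1,0,0.2,3.5,0,0,0],
  [1,0,0,1.5,0,0,0],
  [1,0,0,0,0,0,0],
  [1,0,0,0,0,0,0],
  [1,0,0,0,0,0,0],
])

```text
clock: 3.45
position: [0.5408, -0.0118, 0.3005]
eef_rot: [[-0.0, 1.0, 0.002], [0.001, 0.002, -1.0], [-1.0, -0.0, -0.001]]
wrist_force: [-0.3, -0.1, 0.2]
grip_width: 1.002
```

```bash
python3 - <<'E'
from meas import *
s=ctrl.get_state(); im=ctrl.get_image("wrist")[:,:,::-1].copy(); cv2.imwrite('pics/w2.png',im)
np.save('pics/w2.npy',np.r_[s['position'],np.array(s['eef_rot']).ravel()])
for k,v in measure(im,cam("wrist",s)).items(): print(k,{a:(b.tolist() if hasattr(b,'tolist') else b) for a,b in v.items()})
plan(.53,-.25,.30,-120)
E
```

```text
red {'rect': [623.6, 82.6], 'size': [64.3, 62.4], 'ang': 0.1, 'cen': [623.5, 82.6], 'a4': 5.7, 'a2': 16.6, 'px': [357.0, 73.0]}
green {'rect': [611.2, -81.7], 'size': [56.4, 59.5], 'ang': 8.2, 'cen': [610.8, -81.9], 'a4': -39.8, 'a2': -71.3, 'px': [339.0, 217.0]}
blue {'rect': [462.2, -115.4], 'size': [56.9, 52.3], 'ang': 65.2, 'cen': [462.1, -115.6], 'a4': 22.0, 'a2': 67.6, 'px': [218.0, 242.0]}
yellow {'rect': [449.1, -318.7], 'size': [42.0, 75.8], 'ang': 44.0, 'cen': [451.3, -324.5], 'a4': -40.4, 'a2': -20.8, 'px': [215.0, 379.0]}
tile4 {'rect': [449.7, 87.9], 'size': [58.6, 58.6], 'ang': 43.3, 'cen': [449.7, 87.9], 'a4': -1.5, 'a2': -41.0, 'px': [197.0, 68.0]}
tile5 {'rect': [609.4, -329.0], 'size': [65.0, 58.7], 'ang': 0.2, 'cen': [609.3, -327.5], 'a4': -43.5, 'a2': 2.0, 'px': [329.0, 383.0]}
t=3.50 pos [ 0.5408 -0.0117  0.3006] phi -89.88 grip 1.001 F [ 0.   0.8 -0.6]
turn rv [ 3.012e+01 -5.000e-02  3.000e-02] rows 6 -> [ 5.02 -0.01  0.  ]
shift cm [ 0.06 10.98 21.17] rows 8 -> [0.007 1.373 2.647] q [-25.  18.  27. 103.  -9.  61.   6.]
```

View pics/w2.png

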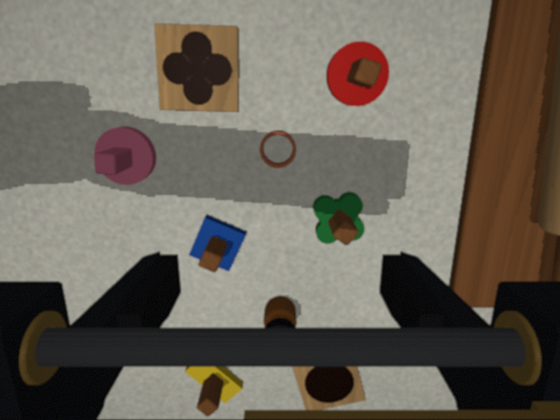

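Emit:
send_rows([
  [1,0,0,2,5,0,0],
  [1,0,0,3.5,5,0,0],
  [1,0,0,3.5,5,0,0],
  [1,0,0,3.5,0,0,0],
  [1,0,0,3.5,0,0,0],
  [1,0,0,3.5,0,0,0],
  [1,0,0,3.5,0,0,0],
  [1,0,0.5,3.5,0,0,0],
  [1,0,1,3.5,0,0,0],
  [1,0,1,3,0,0,0],
  [1,0,1,1.5,0,0,0],
  [1,0,0,0,0,0,0],
])

```text
clock: 4.5
position: [0.4993, -0.3616, 0.3005]
eef_rot: [[-0.0, 0.965, -0.262], [-0.002, -0.262, -0.965], [-1.0, 0.001, 0.002]]
wrist_force: [0.2, -0.3, 0.3]
grip_width: 0.999
```

Emit:
send_rows([
  [1,0,0,0,0,0,0],
  [1,0,0,0,0,0,0],
])

```text
clock: 4.67
position: [0.4997, -0.3568, 0.3003]
eef_rot: [[-0.0, 0.966, -0.258], [0.001, -0.258, -0.966], [-1.0, -0.001, -0.001]]
wrist_force: [-0.1, -0.4, 0.1]
grip_width: 1.002
```

```bash
python3 - <<'E'
from meas import *
s=ctrl.get_state(); im=ctrl.get_image("wrist")[:,:,::-1].copy(); cv2.imwrite('pics/w3.png',im)
np.save('pics/w3.npy',np.r_[s['position'],np.array(s['eef_rot']).ravel()])
for k,v in measure(im,cam("wrist",s)).items(): print(k,{a:(b.tolist() if hasattr(b,'tolist') else b) for a,b in v.items()})
plan(.45,-.3185,.15,-135)
E
```

```text
yellow {'rect': [448.1, -317.7], 'size': [34.3, 72.7], 'ang': 44.5, 'cen': [454.3, -320.2], 'a4': 34.0, 'a2': -45.6, 'px': [231.0, 133.0]}
tile1 {'rect': [608.9, -327.1], 'size': [66.7, 66.9], 'ang': 75.1, 'cen': [608.8, -327.0], 'a4': 35.8, 'a2': 49.8, 'px': [369.0, 109.0]}
t=4.72 pos [ 0.4997 -0.3567  0.3004] phi -104.92 grip 0.999 F [-0.4 -0.3 -0.1]
turn rv [30.08 -0.07  0.05] rows 6 -> [ 5.01 -0.01  0.01]
shift cm [15.04 -6.22  0.81] rows 6 -> [ 2.507 -1.036  0.135] q [  6.  28.  35.  93. -17.  65.  31.]
```

View pics/w3.png

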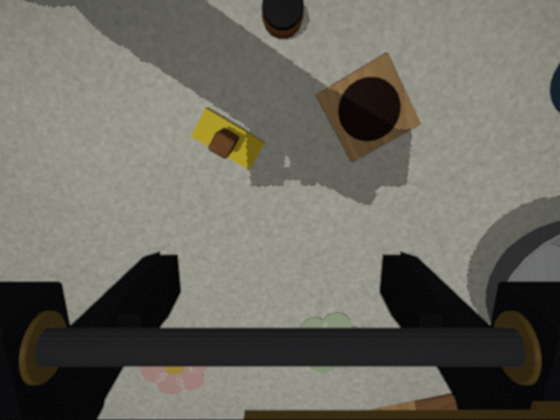

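Emit:
send_rows([
  [0.6,1,-0.5,0,5,0,0],
  [0.6,2,-1,0,5,0,0],
  [0.6,2,-1,0,5,0,0],
  [0.6,2,-1,0,5,0,0],
  [0.6,2,-1,0,5,0,0],
  [0.6,2,-1,0,5.5,0,0],
  [0.6,2,0,0,0,0,0],
  [0.6,1,0,0,0,0,0],
  [0.6,0,0,0,0,0,0],
  [0.6,0,0,0,0,0,0],
])

```text
clock: 5.55
position: [0.4516, -0.3323, 0.1611]
eef_rot: [[0.0, 0.701, -0.713], [0.0, -0.713, -0.701], [-1.0, 0.0, -0.0]]
wrist_force: [-0.2, -0.4, 1.1]
grip_width: 0.602
```

```bash
python3 - <<'E'
from meas import *
s=ctrl.get_state(); im=ctrl.get_image("wrist")[:,:,::-1].copy(); cv2.imwrite('pics/w4.png',im)
for k,v in measure(im,cam("wrist",s)).items(): print(k,{a:(b.tolist() if hasattr(b,'tolist') else b) for a,b in v.items()})
plan(.449,-.318,.037,-135.4)
E
```

```text
blue {'rect': [436.4, -129.7], 'size': [8.7, 27.6], 'ang': 44.5, 'cen': [435.2, -126.7], 'a4': -27.0, 'a2': -16.3, 'px': [54.0, 4.0]}
yellow {'rect': [448.2, -317.4], 'size': [35.7, 75.3], 'ang': 44.5, 'cen': [448.2, -317.4], 'a4': 1.6, 'a2': 39.6, 'px': [263.0, 178.0]}
tile2 {'rect': [604.0, -331.9], 'size': [52.8, 67.8], 'ang': 44.5, 'cen': [605.8, -330.1], 'a4': -0.9, 'a2': -45.1, 'px': [431.0, 34.0]}
t=5.60 pos [ 0.4519 -0.3329  0.1617] phi -135.53 grip 0.603 F [0.7 0.2 0.2]
turn rv [-0.13 -0.03 -0.08] rows 1 -> [-0.13 -0.03 -0.08]
shift cm [12.47 -1.27 -0.84] rows 5 -> [ 2.494 -0.253 -0.169] q [  4.  34.  38. 108. -27.  48.  10.]
```

View pics/w4.png

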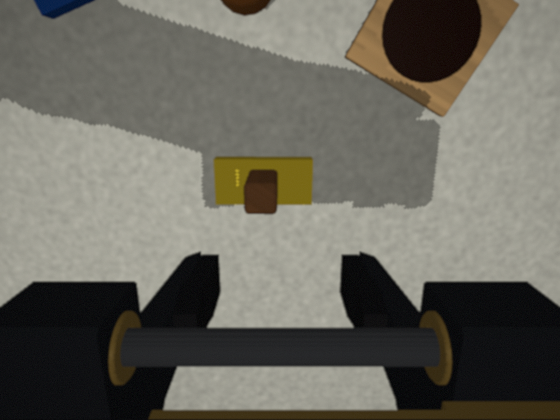

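Emit:
send_rows([
  [0.6,1.5,-0.32,-0.22,0,0,0],
  [0.6,3,-0.5,-0.3,0,0,0],
  [0.6,3,-0.5,-0.3,0,0,0],
  [0.6,2.5,0,0,0,0,0],
  [0.6,1.5,0,0,0,0,0],
  [0.6,1,0,0,0,0,0],
  [0.6,0,0,0,0,0,0],
  [0.6,0,0,0,0,0,0],
])

```text
clock: 6.27
position: [0.4483, -0.3184, 0.0366]
eef_rot: [[0.001, 0.7, -0.714], [-0.001, -0.714, -0.7], [-1.0, 0.001, -0.0]]
wrist_force: [1.2, -0.2, 0.3]
grip_width: 0.602
```

```bash
python3 - <<'E'
from h import *
plan(.4485,-.3177,.037,-135.4)
E
```

```text
t=6.27 pos [ 0.4483 -0.3184  0.0366] phi -135.60 grip 0.602 F [ 1.2 -0.2  0.3]
turn rv [-0.2  -0.02 -0.08] rows 1 -> [-0.2  -0.02 -0.08]
shift cm [-0.04 -0.04 -0.06] rows 1 -> [-0.038 -0.036 -0.061] q [  9.  44.  29. 111. -36.  34.  17.]
```

Emit:
send_rows([
  [0,0,-0.04,-0.06,0,0,0],
  [0,0,0,0,0,0,0],
  [0,0,0,0,0,0,0],
  [0,0,0,0,0,0,0],
  [0,0,0,0,0,0,0],
  [0,0,0,0,0,0,0],
  [0,0,0,0,0,0,0],
  [0,0,0,0,0,0,0],
], force=25)

```text
clock: 6.93
position: [0.4481, -0.3171, 0.0361]
eef_rot: [[0.001, 0.7, -0.714], [-0.0, -0.714, -0.7], [-1.0, 0.001, -0.0]]
wrist_force: [-0.0, 0.5, 6.0]
grip_width: 0.249
```

Emit:
send_rows([
  [0,-1,0,0,0,0,0],
  [0,-2,0,0,0,0,0],
  [0,-3,0,0,0,0,0],
  [0,-3,0,0,0,0,0],
  [0,-3,0,0,0,0,0],
  [0,-1.5,0,0,0,0,0],
  [0,0,0,0,0,0,0],
  [0,0,0,0,0,0,0],
])

```text
clock: 7.6
position: [0.448, -0.3168, 0.1712]
eef_rot: [[0.001, 0.7, -0.714], [-0.0, -0.714, -0.7], [-1.0, 0.001, -0.001]]
wrist_force: [0.1, -0.3, -1.0]
grip_width: 0.248
```

```bash
python3 - <<'E'
from h import *
s=ctrl.get_state(); im=ctrl.get_image("wrist")[:,:,::-1].copy(); cv2.imwrite('pics/w5.png',im)
plan(.443,.2984,.17,-104)
E
```

```text
t=7.65 pos [ 0.4474 -0.3164  0.1702] phi -135.58 grip 0.247 F [ 0.2  0.9 -1. ]
turn rv [-3.158e+01 -2.000e-02  5.000e-02] rows 6 -> [-5.26 -0.    0.01]
shift cm [ 2.000e-02 -1.530e+01 -5.955e+01] rows 21 -> [ 1.000e-03 -7.290e-01 -2.836e+00] q [  1.  32.  39. 109. -27.  48.   9.]
```

View pics/w5.png

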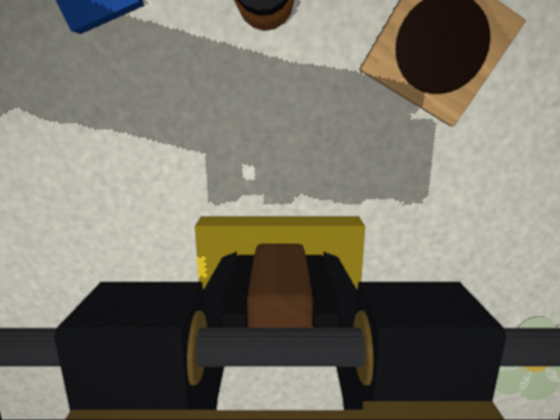

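Emit:
send_rows([
  [0,0,0,0,-5,0,0],
  [0,0,0,0,-6,0,0],
  [0,0,0,0,-6,0,0],
  [0,0,0,0,-6,0,0],
  [0,0,0,0,-6,0,0],
  [0,0,0,0,-2.6,0,0],
  [0,0,-0.5,-2,0,0,0],
  [0,0,-0.9,-3.5,0,0,0],
  [0,0,-0.9,-3.5,0,0,0],
  [0,0,-0.9,-3.5,0,0,0],
  [0,0,-0.9,-3.5,0,0,0],
  [0,0,-0.9,-3.5,0,0,0],
])

```text
clock: 8.65
position: [0.4449, -0.1139, 0.1693]
eef_rot: [[-0.003, 0.97, -0.242], [0.0, -0.242, -0.97], [-1.0, -0.003, 0.001]]
wrist_force: [1.5, 0.5, -0.3]
grip_width: 0.25
```

Emit:
send_rows([
  [0,0,-0.9,-3.5,0,0,0],
  [0,0,-0.9,-3.5,0,0,0],
  [0,0,-0.9,-3.5,0,0,0],
  [0,0,-0.9,-3.5,0,0,0],
  [0,0,-0.9,-3.5,0,0,0],
  [0,0,-0.9,-3.5,0,0,0],
  [0,0,-0.9,-3.5,0,0,0],
  [0,0,-0.9,-3.5,0,0,0],
  [0,0,-0.9,-3.5,0,0,0],
  [0,0,-0.9,-3.5,0,0,0],
  [0,0,-0.9,-3,0,0,0],
  [0,0,0,0,0,0,0],
])

```text
clock: 9.65
position: [0.44, 0.2841, 0.169]
eef_rot: [[-0.002, 0.972, -0.233], [0.002, -0.233, -0.972], [-1.0, -0.002, -0.001]]
wrist_force: [-0.5, 0.6, -0.8]
grip_width: 0.245
```

```bash
python3 - <<'E'
from h import *
m=ctrl.camera_model("wrist");H=m["hand_eye"];c=(m,H[:3,3],H[:3,:3])
print(proj(c,[[.0361,0,-.018],[.0221,0,-.018],[.0361,-.038,-.018],[.0361,.038,-.018],[.0361,0,-.020]]))
im=cv2.imread('pics/w5.png');hsv=cv2.cvtColor(im,cv2.COLOR_BGR2HSV)
print([(r,hsv[r,215].tolist()) for r in range(210,236,2)]); print([ (cc,hsv[230,cc].tolist()) for cc in list(range(192,200))+list(range(358,368))])
plan(.443,.2984,.17,-104)
E
```

```text
[[280.74327046 216.59920673]
 [280.76246427 226.78535075]
 [201.28546091 216.52218413]
 [360.26357367 216.67628991]
 [280.74806984 212.62247235]]
[(210, [30, 17, 196]), (212, [26, 19, 201]), (214, [28, 22, 196]), (216, [24, 78, 138]), (218, [25, 212, 107]), (220, [24, 202, 110]), (222, [25, 208, 109]), (224, [25, 207, 111]), (226, [26, 205, 133]), (228, [25, 207, 142]), (230, [25, 205, 142]), (232, [25, 205, 142]), (234, [25, 205, 142])]
[(192, [28, 18, 204]), (193, [27, 25, 200]), (194, [25, 54, 181]), (195, [24, 116, 156]), (196, [25, 183, 142]), (197, [25, 209, 140]), (198, [25, 211, 140]), (199, [25, 203, 141]), (358, [25, 203, 141]), (359, [25, 205, 142]), (360, [25, 204, 141]), (361, [25, 208, 141]), (362, [25, 208, 141]), (363, [25, 190, 142]), (364, [24, 103, 151]), (365, [24, 39, 176]), (366, [28, 20, 190]), (367, [28, 18, 194])]
t=9.65 pos [0.44   0.2841 0.169 ] phi -103.47 grip 0.245 F [-0.5  0.6 -0.8]
turn rv [ 0.53 -0.07  0.13] rows 1 -> [ 0.53 -0.07  0.13]
shift cm [-0.1  -0.06 -1.46] rows 1 -> [-0.097 -0.057 -1.457] q [-58.  27.  26. 112. -17.  44. -36.]
```

Emit:
send_rows([
  [0,0,-0.1,-1.46,0.4,0,0],
  [0,2,0,0,0,0,0],
  [0,3,0,0,0,0,0],
  [0,3,0,0,0,0,0],
  [0,2,0,0,0,0,0],
  [0,0.9,0,0,0,0,0],
  [0,0,0,0,0,0,0],
  [0,0,0,0,0,0,0],
  [0,0,0,0,0,0,0],
])

```text
clock: 10.4
position: [0.4458, 0.2915, 0.0627]
eef_rot: [[0.001, 0.968, -0.249], [0.001, -0.249, -0.968], [-1.0, 0.001, -0.001]]
wrist_force: [0.4, -0.1, 0.4]
grip_width: 0.248
```

```bash
python3 - <<'E'
from h import *
plan(.4427,.2981,.0445,-103.8)
E
```

```text
t=10.40 pos [0.4458 0.2915 0.0627] phi -104.44 grip 0.248 F [ 0.4 -0.1  0.4]
turn rv [-0.64 -0.07 -0.06] rows 1 -> [-0.64 -0.07 -0.06]
shift cm [ 1.82 -0.45 -0.56] rows 1 -> [ 1.823 -0.454 -0.564] q [-54.  38.  21. 113. -24.  33. -32.]
```

Emit:
send_rows([
  [0,0.3,-0.45,-0.56,-0.6,0,0],
  [0,0.6,0,0,0,0,0],
  [0,0.4,0,0,0,0,0],
  [0,0,0,0,0,0,0],
  [0,0,0,0,0,0,0],
  [0,0,0,0,0,0,0],
])

```text
clock: 10.9
position: [0.442, 0.2978, 0.0488]
eef_rot: [[0.0, 0.971, -0.239], [-0.0, -0.239, -0.971], [-1.0, 0.0, 0.0]]
wrist_force: [0.1, 0.4, -0.3]
grip_width: 0.247
```

```bash
python3 - <<'E'
from h import *
plan(.4427,.2981,.0445,-103.8)
im=ctrl.get_image("wrist")[:,:,::-1].copy(); cv2.imwrite('pics/w6.png',im)
E
```

```text
t=10.90 pos [0.442  0.2978 0.0488] phi -103.81 grip 0.247 F [ 0.1  0.4 -0.3]
turn rv [-0.01  0.   -0.01] rows 1 -> [-0.01  0.   -0.01]
shift cm [ 0.43  0.06 -0.05] rows 1 -> [ 0.428  0.06  -0.047] q [-54.  39.  20. 113. -24.  31. -31.]
```

View pics/w6.png

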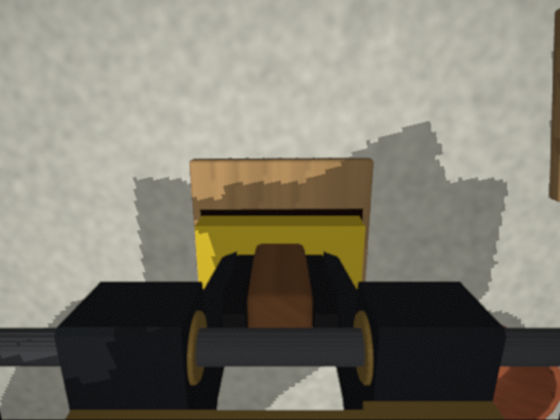

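```bash
cat >> h.py <<'E'
def local():
    m=ctrl.camera_model("wrist");H=m["hand_eye"];return (m,H[:3,3],H[:3,:3])
def onplane(uv,xt):
    "tool-frame (y,z) mm of pixels lying on the plane tool x = xt (m)"
    m,e,R=local(); uv=np.atleast_2d(np.asarray(uv,float))
    d=np.c_[(uv[:,0]-m["cx"])/m["fx"],(uv[:,1]-m["cy"])/m["fy"],np.ones(len(uv))]@R.T
    return np.round((e+d*((xt-e[0])/d[:,0])[:,None])[:,1:]*1000,2)
E
python3 - <<'E'
from h import *
im=cv2.imread('pics/w6.png');g=cv2.cvtColor(im,cv2.COLOR_BGR2GRAY)
print([(r,int(g[r,300])) for r in range(152,164)],[(r,int(g[r,300])) for r in range(204,230,1)])
print([(c,int(g[212,c])) for c in list(range(186,206))+list(range(356,378))])
for r in (208.5,210): print(onplane([[201,r],[362,r]],.0488-.008))
print(onplane([[195,216],[364,216]],.0361), onplane([[280,159]],.0408))
E
```

```text
[(152, 189), (153, 188), (154, 187), (155, 188), (156, 184), (157, 159), (158, 115), (159, 86), (160, 102), (161, 120), (162, 129), (163, 135)] [(204, 96), (205, 96), (206, 95), (207, 90), (208, 70), (209, 39), (210, 14), (211, 8), (212, 10), (213, 9), (214, 13), (215, 43), (216, 73), (217, 86), (218, 89), (219, 88), (220, 88), (221, 86), (222, 89), (223, 86), (224, 89), (225, 94), (226, 107), (227, 113), (228, 115), (229, 114)]
[(186, 129), (187, 128), (188, 129), (189, 128), (190, 129), (191, 126), (192, 113), (193, 100), (194, 94), (195, 94), (196, 97), (197, 96), (198, 96), (199, 84), (200, 56), (201, 25), (202, 12), (203, 8), (204, 10), (205, 6), (356, 12), (357, 5), (358, 8), (359, 5), (360, 10), (361, 13), (362, 40), (363, 71), (364, 83), (365, 83), (366, 81), (367, 82), (368, 81), (369, 91), (370, 113), (371, 127), (372, 130), (373, 132), (374, 132), (375, 132), (376, 132), (377, 132)]
[[-38.94 -20.54]
 [ 39.65 -20.62]]
[[-38.99 -19.77]
 [ 39.7  -19.85]]
[[-40.99 -18.26]
 [ 39.77 -18.34]] [[ -0.37 -44.91]]
```

Emit:
send_rows([
  [0,0.2,0.09,0,0,0,0],
  [0,0.2,0,0,0,0,0],
  [0,0,0,0,0,0,0],
  [0,0,0,0,0,0,0],
  [0.3,0,0,0,0,0,0],
  [0.35,0,0,0,0,0,0],
  [0.4,0,0,0,0,0,0],
  [0.5,0,0,0,0,0,0],
  [0.5,0,0,0,0,0,0],
  [0.5,0,0,0,0,0,0],
])

```text
clock: 11.78
position: [0.4428, 0.2977, 0.0448]
eef_rot: [[0.0, 0.971, -0.238], [0.0, -0.238, -0.971], [-1.0, 0.0, -0.0]]
wrist_force: [-0.2, 0.3, 0.2]
grip_width: 0.501
```

Emit:
send_rows([
  [0.5,-1,0,0,0,0,0],
  [0.5,-2,0,0,0,0,0],
  [0.5,-3,0,0,0,0,0],
  [0.5,-3,0,0,0,0,0],
  [0.5,-3,0,0,0,0,0],
  [0.5,-3,0,0,0,0,0],
  [0.5,-2,0,0,0,0,0],
  [0.5,0,0,0,0,0,0],
  [0.5,0,0,0,0,0,0],
])

```text
clock: 12.53
position: [0.4432, 0.2981, 0.2161]
eef_rot: [[0.002, 0.971, -0.238], [0.002, -0.238, -0.971], [-1.0, 0.001, -0.002]]
wrist_force: [0.3, -0.4, -0.9]
grip_width: 0.498
```

```bash
python3 - <<'E'
from h import *
plan(.463,-.115,.16,-115.2)
im=ctrl.get_image("wrist")[:,:,::-1].copy(); cv2.imwrite('pics/w7.png',im)
E
```

```text
t=12.53 pos [0.4432 0.2981 0.2161] phi -103.80 grip 0.498 F [ 0.3 -0.4 -0.9]
turn rv [11.4  -0.15 -0.05] rows 2 -> [ 5.7  -0.07 -0.03]
shift cm [ 5.61 19.38 36.53] rows 14 -> [0.401 1.385 2.609] q [-61.  24.  29. 109. -15.  50. -39.]
```

View pics/w7.png

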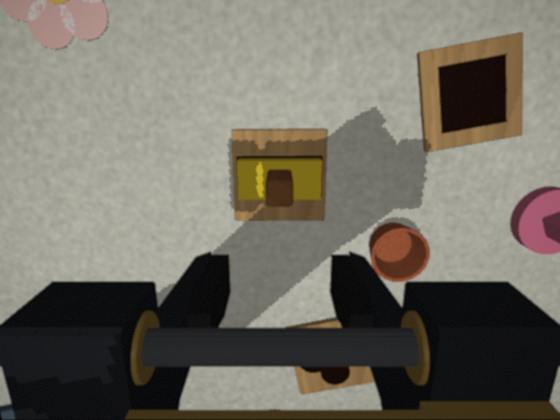

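Emit:
send_rows([
  [0.5,0,0,0,5.7,0,0],
  [0.5,0,0,0,5.7,0,0],
  [0.5,0,1,2,0,0,0],
  [0.5,0,1.7,3.2,0,0,0],
  [0.5,0,1.7,3.2,0,0,0],
  [0.5,0,1.7,3.2,0,0,0],
  [0.5,0,1.7,3.2,0,0,0],
  [0.5,0,1.7,3.2,0,0,0],
  [0.5,0,1.7,3.2,0,0,0],
  [0.5,0,1.7,3.2,0,0,0],
  [0.5,0.5,1.7,3.2,0,0,0],
  [0.5,1,1.7,3.2,0,0,0],
])

```text
clock: 13.58
position: [0.4586, -0.052, 0.1992]
eef_rot: [[-0.0, 0.905, -0.426], [0.0, -0.426, -0.905], [-1.0, -0.0, 0.0]]
wrist_force: [0.5, 0.9, 0.5]
grip_width: 0.503
```

Emit:
send_rows([
  [0.5,1.5,1.7,3.2,0,0,0],
  [0.5,1.5,1.4,2.5,0,0,0],
  [0.5,1,0,0,0,0,0],
  [0.5,0,0,0,0,0,0],
  [0.5,0,0,0,0,0,0],
  [0.5,0,0,0,0,0,0],
])

```text
clock: 14.08
position: [0.4628, -0.1137, 0.1596]
eef_rot: [[-0.001, 0.906, -0.424], [0.001, -0.424, -0.906], [-1.0, -0.001, -0.0]]
wrist_force: [-0.2, -0.5, 0.8]
grip_width: 0.498
```

```bash
python3 - <<'E'
from meas import *
s=ctrl.get_state(); im=ctrl.get_image("wrist")[:,:,::-1].copy(); cv2.imwrite('pics/w8.png',im)
for k,v in measure(im,cam("wrist",s)).items(): print(k,{a:(b.tolist() if hasattr(b,'tolist') else b) for a,b in v.items()})
plan(.463,-.1155,.0365,-115.2)
E
```

```text
green {'rect': [611.5, -82.2], 'size': [61.4, 58.4], 'ang': 7.5, 'cen': [610.2, -81.6], 'a4': -35.9, 'a2': -7.4, 'px': [446.0, 67.0]}
blue {'rect': [462.3, -115.4], 'size': [54.3, 53.5], 'ang': 65.0, 'cen': [462.3, -115.4], 'a4': 15.1, 'a2': 62.7, 'px': [281.0, 191.0]}
t=14.13 pos [ 0.4631 -0.1136  0.1599] phi -115.06 grip 0.502 F [-0.3 -0.2 -0.4]
turn rv [ 0.14 -0.03  0.02] rows 1 -> [ 0.14 -0.03  0.02]
shift cm [12.34  0.07  0.17] rows 5 -> [2.468 0.014 0.035] q [-20.  25.  35. 120. -22.  41.   4.]
```

View pics/w8.png

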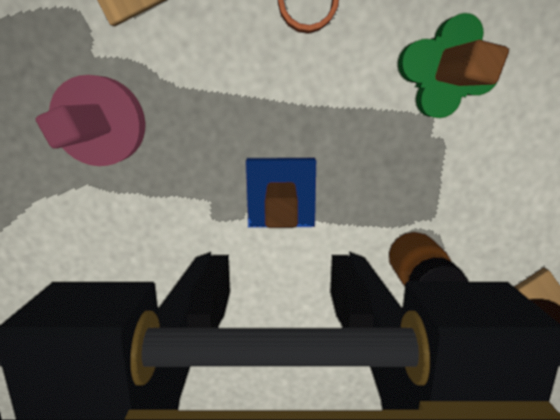

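Emit:
send_rows([
  [0.5,1.5,0.03,0.18,0,0,0],
  [0.5,3,0,0,0,0,0],
  [0.5,3,0,0,0,0,0],
  [0.5,2.5,0,0,0,0,0],
  [0.5,1.5,0,0,0,0,0],
  [0.5,0.8,0,0,0,0,0],
  [0.5,0,0,0,0,0,0],
  [0.5,0,0,0,0,0,0],
  [0.5,0,0,0,0,0,0],
])

```text
clock: 14.88
position: [0.4634, -0.1168, 0.0379]
eef_rot: [[0.002, 0.905, -0.425], [-0.0, -0.425, -0.905], [-1.0, 0.002, -0.001]]
wrist_force: [-0.1, -0.8, -0.0]
grip_width: 0.5
```

```bash
python3 - <<'E'
from h import *
plan(.4625,-.1154,.0365,-115.1)
E
```

```text
t=14.88 pos [ 0.4634 -0.1168  0.0379] phi -115.16 grip 0.500 F [-0.1 -0.8 -0. ]
turn rv [-0.06 -0.04 -0.11] rows 1 -> [-0.06 -0.04 -0.11]
shift cm [ 0.14 -0.14 -0.08] rows 1 -> [ 0.137 -0.138 -0.085] q [-10.  38.  23. 121. -33.  27.  14.]
```

Close (with the fix), then lift.

Emit:
send_rows([
  [0.5,0.12,-0.12,-0.08,0,0,0],
  [0,0,0,0,0,0,0],
  [0,0,0,0,0,0,0],
  [0,0,0,0,0,0,0],
  [0,0,0,0,0,0,0],
  [0,0,0,0,0,0,0],
  [0,0,0,0,0,0,0],
  [0,0,0,0,0,0,0],
], force=25)

```text
clock: 15.55
position: [0.4619, -0.1158, 0.0358]
eef_rot: [[0.001, 0.905, -0.426], [0.0, -0.426, -0.905], [-1.0, 0.0, -0.0]]
wrist_force: [0.2, -0.0, 5.7]
grip_width: 0.249
```

Emit:
send_rows([
  [0,-1,0,0,0,0,0],
  [0,-2,0,0,0,0,0],
  [0,-3,0,0,0,0,0],
  [0,-3,0,0,0,0,0],
  [0,-3,0,0,0,0,0],
  [0,-1.5,0,0,0,0,0],
  [0,0,0,0,0,0,0],
  [0,0,0,0,0,0,0],
])

```text
clock: 16.22
position: [0.4617, -0.1154, 0.1709]
eef_rot: [[0.001, 0.905, -0.425], [0.0, -0.425, -0.905], [-1.0, 0.001, -0.001]]
wrist_force: [0.2, 0.1, -1.6]
grip_width: 0.249
```

```bash
python3 - <<'E'
from h import *
plan(.6253,.3292,.17,-93.6)
E
```

```text
t=16.22 pos [ 0.4617 -0.1154  0.1709] phi -115.18 grip 0.249 F [ 0.2  0.1 -1.6]
turn rv [-21.58  -0.04  -0.06] rows 4 -> [-5.4  -0.01 -0.02]
shift cm [  0.09  13.53 -45.4 ] rows 16 -> [ 0.006  0.846 -2.838] q [-21.  24.  37. 119. -21.  43.   4.]
```

Emit:
send_rows([
  [0,0,0,0,-5.4,0,0],
  [0,0,0,0,-5.4,0,0],
  [0,0,0,0,-5.4,0,0],
  [0,0,0,0,-5.4,0,0],
  [0,0,0.6,-2,0,0,0],
  [0,0,1,-3.4,0,0,0],
  [0,0,1,-3.4,0,0,0],
  [0,0,1,-3.4,0,0,0],
  [0,0,1,-3.4,0,0,0],
  [0,0,1,-3.4,0,0,0],
  [0,0,1,-3.4,0,0,0],
  [0,0,1,-3.4,0,0,0],
])

```text
clock: 17.22
position: [0.5527, 0.1385, 0.1685]
eef_rot: [[-0.003, 0.998, -0.063], [-0.001, -0.063, -0.998], [-1.0, -0.003, 0.001]]
wrist_force: [0.8, -0.9, -1.3]
grip_width: 0.246
```

Emit:
send_rows([
  [0,0,1,-3.4,0,0,0],
  [0,0,1,-3.4,0,0,0],
  [0,0,1,-3.4,0,0,0],
  [0,0,1,-3.4,0,0,0],
  [0,0,1,-3.4,0,0,0],
  [0,0,1,-3.4,0,0,0],
  [0,0,0.9,-2.6,0,0,0],
  [0,0,0,0,0,0,0],
  [0,0,0,0,0,0,0],
  [0,0,0,0,0,0,0],
  [0,0,0,0,0,0,0],
])

```text
clock: 18.13
position: [0.6367, 0.3598, 0.1694]
eef_rot: [[-0.002, 0.998, -0.065], [-0.002, -0.065, -0.998], [-1.0, -0.002, 0.002]]
wrist_force: [0.8, -0.6, -0.3]
grip_width: 0.246
```

```bash
python3 - <<'E'
from h import *
plan(.6253,.3292,.0485,-93.6)
E
```

```text
t=18.13 pos [0.6367 0.3598 0.1694] phi -93.74 grip 0.246 F [ 0.8 -0.6 -0.3]
turn rv [-0.14  0.12  0.09] rows 1 -> [-0.14  0.12  0.09]
shift cm [12.09 -0.95  3.13] rows 5 -> [ 2.418 -0.19   0.626] q [-49.  46.  27.  79. -22.  60. -22.]
```

Emit:
send_rows([
  [0,0,-0.95,3.13,0,0,0],
  [0,2,0,0,0,0,0],
  [0,2.5,0,0,0,0,0],
  [0,2.5,0,0,0,0,0],
  [0,2.5,0,0,0,0,0],
  [0,1.5,0,0,0,0,0],
  [0,0.7,0,0,0,0,0],
  [0,0,0,0,0,0,0],
  [0,0,0,0,0,0,0],
  [0,0,0,0,0,0,0],
  [0,0,0,0,0,0,0],
])

```text
clock: 19.05
position: [0.6266, 0.332, 0.0553]
eef_rot: [[0.002, 0.998, -0.063], [0.001, -0.063, -0.998], [-1.0, 0.002, -0.001]]
wrist_force: [0.7, 0.6, -1.2]
grip_width: 0.252
```

```bash
python3 - <<'E'
from h import *
plan(.6253,.3292,.0445,-93.6)
im=ctrl.get_image("wrist")[:,:,::-1].copy(); cv2.imwrite('pics/w9.png',im)
g=cv2.cvtColor(im,cv2.COLOR_BGR2GRAY)
for c in (235,320): print([(r,int(g[r,c])) for r in range(176,215,1)])
E
```

```text
t=19.05 pos [0.6266 0.332  0.0553] phi -93.60 grip 0.252 F [ 0.7  0.6 -1.2]
turn rv [-0.   -0.08 -0.13] rows 1 -> [-0.   -0.08 -0.13]
shift cm [ 1.08 -0.12  0.29] rows 1 -> [ 1.076 -0.117  0.289] q [-46.  52.  23.  85. -25.  48. -17.]
[(176, 136), (177, 135), (178, 137), (179, 136), (180, 135), (181, 135), (182, 137), (183, 134), (184, 135), (185, 136), (186, 136), (187, 132), (188, 112), (189, 95), (190, 92), (191, 96), (192, 95), (193, 89), (194, 68), (195, 41), (196, 29), (197, 31), (198, 35), (199, 35), (200, 34), (201, 35), (202, 34), (203, 35), (204, 39), (205, 44), (206, 45), (207, 48), (208, 44), (209, 45), (210, 45), (211, 47), (212, 46), (213, 45), (214, 45)]
[(176, 144), (177, 143), (178, 143), (179, 142), (180, 144), (181, 143), (182, 136), (183, 114), (184, 96), (185, 93), (186, 94), (187, 93), (188, 93), (189, 94), (190, 93), (191, 94), (192, 94), (193, 86), (194, 60), (195, 29), (196, 24), (197, 31), (198, 34), (199, 34), (200, 37), (201, 36), (202, 32), (203, 35), (204, 39), (205, 43), (206, 45), (207, 48), (208, 43), (209, 47), (210, 44), (211, 48), (212, 44), (213, 46), (214, 45)]
```

View pics/w9.png

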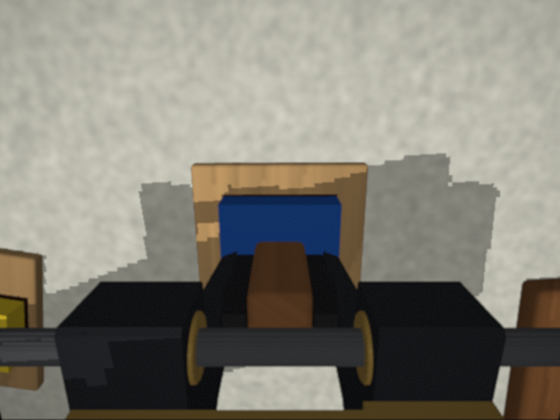

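Emit:
send_rows([
  [0,0,-0.12,0.29,0,0,0],
  [0,0.4,0,0,0,0,0],
  [0,0.3,0,0,0,0,0],
  [0,0,0,0,0,0,0],
  [0,0,0,0,0,0,0],
  [0,0,0,0,0,0,0],
])

```text
clock: 19.6
position: [0.6242, 0.3288, 0.0464]
eef_rot: [[-0.0, 0.998, -0.063], [-0.0, -0.063, -0.998], [-1.0, -0.0, 0.0]]
wrist_force: [0.7, -0.3, -0.9]
grip_width: 0.25
```

```bash
python3 - <<'E'
from h import *
plan(.6253,.3292,.0445,-93.6)
im=ctrl.get_image("wrist")[:,:,::-1].copy(); cv2.imwrite('pics/w10.png',im)
cv2.imwrite('pics/w10c.png',cv2.resize(im[130:270,160:400],None,fx=3,fy=3))
g=cv2.cvtColor(im,cv2.COLOR_BGR2GRAY)
for c in (235,320): print([(r,int(g[r,c])) for r in range(182,210,1)])
E
```

```text
t=19.60 pos [0.6242 0.3288 0.0464] phi -93.60 grip 0.250 F [ 0.7 -0.3 -0.9]
turn rv [0.   0.   0.01] rows 1 -> [0.   0.   0.01]
shift cm [ 0.19  0.11 -0.05] rows 1 -> [ 0.192  0.111 -0.046] q [-46.  52.  23.  86. -25.  47. -17.]
[(182, 142), (183, 141), (184, 142), (185, 142), (186, 142), (187, 143), (188, 144), (189, 136), (190, 113), (191, 90), (192, 64), (193, 32), (194, 11), (195, 19), (196, 28), (197, 34), (198, 34), (199, 34), (200, 33), (201, 34), (202, 36), (203, 33), (204, 39), (205, 42), (206, 49), (207, 44), (208, 46), (209, 46)]
[(182, 147), (183, 144), (184, 141), (185, 141), (186, 143), (187, 138), (188, 119), (189, 101), (190, 95), (191, 88), (192, 62), (193, 28), (194, 11), (195, 18), (196, 27), (197, 34), (198, 34), (199, 35), (200, 36), (201, 35), (202, 34), (203, 34), (204, 40), (205, 42), (206, 47), (207, 45), (208, 47), (209, 46)]
```

View pics/w10c.png

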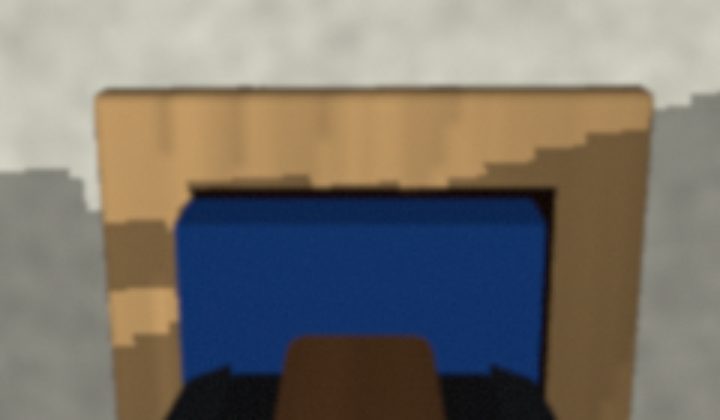

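```bash
python3 - <<'E'
from h import *
print(onplane([[223.3,192.3],[344.3,192.3]],.0384)); print(onplane([[222,194.7],[341,194.7]],.0358)); print(onplane([[219.3,204],[342.3,204]],.0218))
E
```

```text
[[-27.47 -29.48]
 [ 29.99 -29.54]]
[[-27.72 -29.02]
 [ 28.04 -29.07]]
[[-26.78 -28.68]
 [ 26.43 -28.73]]
```

Emit:
send_rows([
  [0,0,0.14,0.13,0,0,0],
  [0,0,0,0,0,0,0],
  [0,0,0,0,0,0,0],
  [0,0,0,0,0,0,0],
])

```text
clock: 19.98
position: [0.6256, 0.3274, 0.0466]
eef_rot: [[0.0, 0.998, -0.063], [0.0, -0.063, -0.998], [-1.0, 0.0, -0.0]]
wrist_force: [-0.3, -0.2, -0.9]
grip_width: 0.246
```

```bash
python3 - <<'E'
from h import *
plan(.6253,.3292,.0441,-93.6)
im=ctrl.get_image("wrist")[:,:,::-1].copy(); 
cv2.imwrite('pics/w11c.png',cv2.resize(im[130:270,160:400],None,fx=3,fy=3))
E
```

```text
t=19.98 pos [0.6256 0.3274 0.0466] phi -93.61 grip 0.246 F [-0.3 -0.2 -0.9]
turn rv [-0.01 -0.   -0.01] rows 1 -> [-0.01 -0.   -0.01]
shift cm [ 0.25 -0.04 -0.18] rows 1 -> [ 0.249 -0.04  -0.181] q [-46.  52.  23.  86. -25.  47. -17.]
```

View pics/w11c.png

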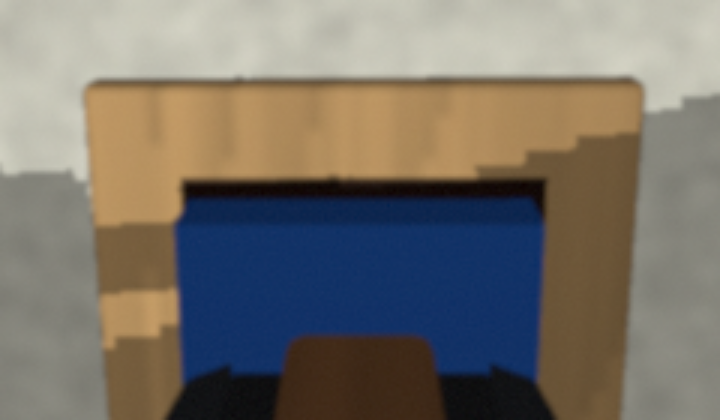

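Emit:
send_rows([
  [0,0.22,0,0,0,0,0],
  [0,0,0,0,0,0,0],
  [0,0,0,0,0,0,0],
  [0.3,0,0,0,0,0,0],
  [0.35,0,0,0,0,0,0],
  [0.4,0,0,0,0,0,0],
  [0.5,0,0,0,0,0,0],
  [0.5,0,0,0,0,0,0],
  [0.5,0,0,0,0,0,0],
])

```text
clock: 20.78
position: [0.6255, 0.3274, 0.0444]
eef_rot: [[0.0, 0.998, -0.063], [0.0, -0.063, -0.998], [-1.0, 0.0, -0.0]]
wrist_force: [-0.5, 0.1, -0.4]
grip_width: 0.5
```

Emit:
send_rows([
  [0.5,-1,0,0,0,0,0],
  [0.5,-2,0,0,0,0,0],
  [0.5,-3,0,0,0,0,0],
  [0.5,-3,0,0,0,0,0],
  [0.5,-3,0,0,0,0,0],
  [0.5,-3,0,0,0,0,0],
  [0.5,-1,0,0,0,0,0],
  [0.5,0,0,0,0,0,0],
  [0.5,0,0,0,0,0,0],
])

```text
clock: 21.53
position: [0.6253, 0.3275, 0.2043]
eef_rot: [[0.0, 0.998, -0.063], [0.0, -0.063, -0.998], [-1.0, 0.0, -0.0]]
wrist_force: [-0.4, 0.0, -0.8]
grip_width: 0.502
```

```bash
python3 - <<'E'
from h import *
plan(.6235,.083,.20,-90)
im=ctrl.get_image("wrist")[:,:,::-1].copy(); cv2.imwrite('pics/w12.png',im)
im=ctrl.get_image("scene")[:,:,::-1].copy(); cv2.imwrite('pics/s12.png',im)
w2=cv2.imread('pics/w2.png'); cv2.imwrite('pics/w2c.png',cv2.resize(w2[30:260,290:410],None,fx=3,fy=3)) if 0 else cv2.imwrite('pics/w2c.png',cv2.resize(w2[30:120,310:410],None,fx=5,fy=5,interpolation=cv2.INTER_CUBIC))
E
```

```text
t=21.53 pos [0.6253 0.3275 0.2043] phi -93.59 grip 0.502 F [-0.4  0.  -0.8]
turn rv [-3.59 -0.02 -0.  ] rows 1 -> [-3.59 -0.02 -0.  ]
shift cm [ 0.43 -0.18 24.45] rows 9 -> [ 0.048 -0.02   2.716] q [-48.  42.  28.  82. -21.  61. -20.]
```

View pics/w12.png

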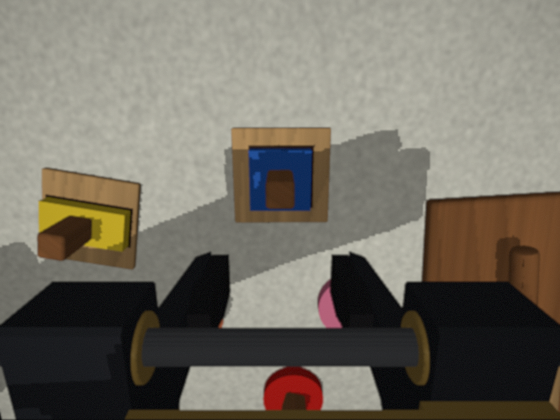

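View pics/w2c.png

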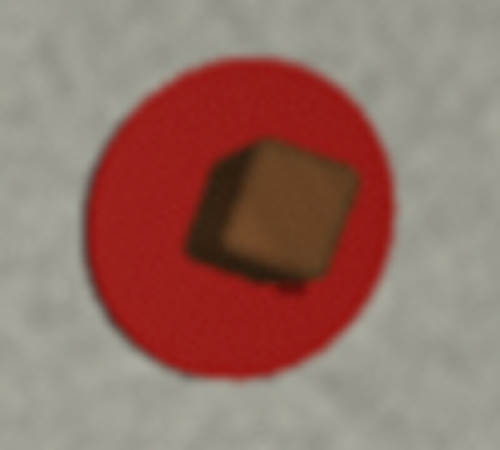

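Emit:
send_rows([
  [0.5,0,0,0,5.5,0,0],
  [0.5,0,0,0,5.5,0,0],
  [0.5,0,0,0,5.4,0,0],
  [0.5,0,0.8,2,0,0,0],
  [0.5,0,1.2,3.5,0,0,0],
  [0.5,0,1.2,3.5,0,0,0],
  [0.5,0.5,1.2,3.5,0,0,0],
  [0.5,1,1.2,3.5,0,0,0],
  [0.5,1,1.2,3.5,0,0,0],
  [0.5,1,1.4,3.5,0,0,0],
  [0.5,0,0,0,0,0,0],
  [0.5,0,0,0,0,0,0],
])

```text
clock: 22.63
position: [0.6225, 0.0796, 0.1673]
eef_rot: [[-0.004, 0.938, -0.347], [-0.002, -0.347, -0.938], [-1.0, -0.003, 0.003]]
wrist_force: [-0.3, 1.0, 0.2]
grip_width: 0.503
```

Emit:
send_rows([
  [0.5,0,0,0,0,0,0],
  [0.5,0,0,0,0,0,0],
])

```text
clock: 22.8
position: [0.6236, 0.0852, 0.1686]
eef_rot: [[-0.001, 0.941, -0.34], [0.001, -0.34, -0.941], [-1.0, -0.001, -0.0]]
wrist_force: [0.2, 0.0, -0.3]
grip_width: 0.497
```

```bash
python3 - <<'E'
from meas import *
s=ctrl.get_state(); im=ctrl.get_image("wrist")[:,:,::-1].copy(); cv2.imwrite('pics/w13.png',im)
for k,v in measure(im,cam("wrist",s)).items(): print(k,{a:(b.tolist() if hasattr(b,'tolist') else b) for a,b in v.items()})
plan(.6235,.083,.0365,-110)
E
```

```text
red {'rect': [623.2, 81.5], 'size': [66.0, 64.4], 'ang': 45.3, 'cen': [623.0, 81.7], 'a4': -20.4, 'a2': 71.7, 'px': [282.0, 191.0]}
green {'rect': [588.4, -101.7], 'size': [23.5, 8.3], 'ang': 78.1, 'cen': [588.8, -100.9], 'a4': -6.7, 'a2': 79.5, 'px': [312.0, 376.0]}
tile2 {'rect': [450.4, 88.2], 'size': [60.8, 61.4], 'ang': 44.2, 'cen': [450.5, 89.2], 'a4': -0.4, 'a2': -9.8, 'px': [90.0, 250.0]}
t=22.85 pos [0.6237 0.0853 0.1688] phi -109.84 grip 0.500 F [-0.1  0.6  0.2]
turn rv [ 0.16 -0.02  0.05] rows 1 -> [ 0.16 -0.02  0.05]
shift cm [13.23  0.06  0.23] rows 5 -> [2.647 0.012 0.045] q [-33.  38.  31.  97. -24.  53. -13.]
```

View pics/w13.png

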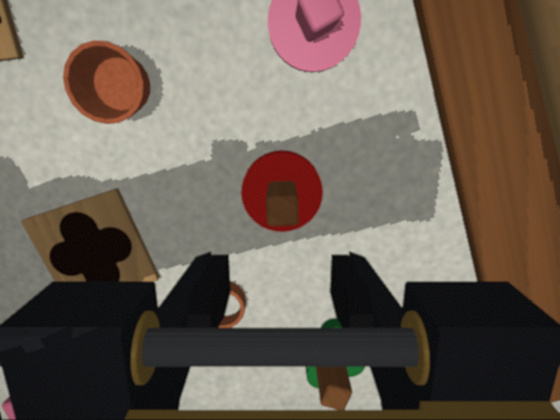

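Emit:
send_rows([
  [0.5,1.5,0.07,0.25,0,0,0],
  [0.5,3,0,0,0,0,0],
  [0.5,3,0,0,0,0,0],
  [0.5,3,0,0,0,0,0],
  [0.5,1.7,0,0,0,0,0],
  [0.5,1,0,0,0,0,0],
  [0.5,0,0,0,0,0,0],
  [0.5,0,0,0,0,0,0],
  [0.5,0,0,0,0,0,0],
])

```text
clock: 23.6
position: [0.6249, 0.0811, 0.0388]
eef_rot: [[0.002, 0.94, -0.341], [0.0, -0.341, -0.94], [-1.0, 0.002, -0.001]]
wrist_force: [-0.1, -0.2, -0.3]
grip_width: 0.498
```

```bash
python3 - <<'E'
from h import *
plan(.6234,.0824,.0365,-110)
E
```

```text
t=23.60 pos [0.6249 0.0811 0.0388] phi -109.96 grip 0.498 F [-0.1 -0.2 -0.3]
turn rv [ 0.04 -0.07 -0.12] rows 1 -> [ 0.04 -0.07 -0.12]
shift cm [ 0.23 -0.18 -0.07] rows 1 -> [ 0.225 -0.181 -0.072] q [-29.  48.  25.  99. -30.  40.  -8.]
```

Emit:
send_rows([
  [0.5,0.2,-0.15,-0.08,0,0,0],
  [0.5,0,0,0,0,0,0],
  [0,0,0,0,0,0,0],
  [0,0,0,0,0,0,0],
  [0,0,0,0,0,0,0],
  [0,0,0,0,0,0,0],
  [0,0,0,0,0,0,0],
  [0,0,0,0,0,0,0],
  [0,0,0,0,0,0,0],
], force=25)

```text
clock: 24.35
position: [0.6228, 0.0819, 0.0356]
eef_rot: [[0.0, 0.94, -0.342], [0.0, -0.342, -0.94], [-1.0, 0.0, -0.0]]
wrist_force: [-0.3, 0.1, 2.3]
grip_width: 0.246
```

Emit:
send_rows([
  [0,-1,0,0,0,0,0],
  [0,-2,0,0,0,0,0],
  [0,-3,0,0,0,0,0],
  [0,-3,0,0,0,0,0],
  [0,-3,0,0,0,0,0],
  [0,-1.5,0,0,0,0,0],
  [0,0,0,0,0,0,0],
  [0,0,0,0,0,0,0],
])

```text
clock: 25.02
position: [0.6226, 0.0821, 0.1709]
eef_rot: [[0.001, 0.94, -0.342], [0.001, -0.342, -0.94], [-1.0, 0.001, -0.001]]
wrist_force: [-0.1, -0.8, -1.5]
grip_width: 0.245
```

```bash
python3 - <<'E'
from h import *
plan(.6095,-.327,.17,-110)
E
```

```text
t=25.02 pos [0.6226 0.0821 0.1709] phi -109.99 grip 0.245 F [-0.1 -0.8 -1.5]
turn rv [ 0.01 -0.05 -0.04] rows 1 -> [ 0.01 -0.05 -0.04]
shift cm [ 0.09 12.76 38.89] rows 14 -> [0.007 0.911 2.778] q [-33.  37.  32.  97. -24.  53. -12.]
```

Emit:
send_rows([
  [0,0,0.6,2,0,0,0],
  [0,0,1.1,3.5,0,0,0],
  [0,0,1.1,3.5,0,0,0],
  [0,0,1.1,3.5,0,0,0],
  [0,0,1.1,3.5,0,0,0],
  [0,0,1.1,3.5,0,0,0],
  [0,0,1.1,3.5,0,0,0],
  [0,0,1.1,3.5,0,0,0],
  [0,0,1.1,3.5,0,0,0],
  [0,0,1.1,3.5,0,0,0],
  [0,0,1.1,3.5,0,0,0],
  [0,0,1.1,1.9,0,0,0],
])

```text
clock: 26.02
position: [0.6053, -0.332, 0.1684]
eef_rot: [[-0.004, 0.938, -0.347], [-0.001, -0.347, -0.938], [-1.0, -0.004, 0.003]]
wrist_force: [-1.0, 0.0, -0.8]
grip_width: 0.247
```

Emit:
send_rows([
  [0,2,0,0,0,0,0],
  [0,2.5,0,0,0,0,0],
  [0,2.5,0,0,0,0,0],
  [0,2,0,0,0,0,0],
  [0,1,0,0,0,0,0],
  [0,0,0,0,0,0,0],
  [0,0,0,0,0,0,0],
  [0,0,0,0,0,0,0],
  [0,0,0,0,0,0,0],
])

```text
clock: 26.77
position: [0.6097, -0.3276, 0.0718]
eef_rot: [[0.002, 0.94, -0.342], [-0.001, -0.342, -0.94], [-1.0, 0.002, 0.0]]
wrist_force: [-0.5, 0.2, -2.0]
grip_width: 0.246
```

```bash
python3 - <<'E'
from h import *
plan(.6095,-.327,.0475,-110)
E
```

```text
t=26.77 pos [ 0.6097 -0.3276  0.0718] phi -110.00 grip 0.246 F [-0.5  0.2 -2. ]
turn rv [ 0.    0.02 -0.13] rows 1 -> [ 0.    0.02 -0.13]
shift cm [ 2.43 -0.04 -0.05] rows 1 -> [ 2.431 -0.037 -0.054] q [  7.  50.  28.  88. -28.  49.  25.]
```

Emit:
send_rows([
  [0,0.8,0,0,0,0,0],
  [0,1,0,0,0,0,0],
  [0,0.5,0,0,0,0,0],
  [0,0,0,0,0,0,0],
  [0,0,0,0,0,0,0],
  [0,0,0,0,0,0,0],
])

```text
clock: 27.27
position: [0.6089, -0.3272, 0.0473]
eef_rot: [[0.0, 0.94, -0.342], [-0.0, -0.342, -0.94], [-1.0, 0.0, 0.0]]
wrist_force: [-0.5, -0.2, -1.3]
grip_width: 0.246
```

```bash
python3 - <<'E'
from h import *
plan(.6095,-.327,.044,-110)
im=ctrl.get_image("wrist")[:,:,::-1].copy(); cv2.imwrite('pics/w14.png',im)
cv2.imwrite('pics/w14c.png',cv2.resize(im[120:270,160:400],None,fx=3,fy=3))
E
```

```text
t=27.27 pos [ 0.6089 -0.3272  0.0473] phi -110.00 grip 0.246 F [-0.5 -0.2 -1.3]
turn rv [-0.    0.01 -0.01] rows 1 -> [-0.    0.01 -0.01]
shift cm [ 0.33  0.05 -0.04] rows 1 -> [ 0.332  0.049 -0.041] q [  8.  52.  27.  88. -29.  47.  26.]
```

View pics/w14c.png

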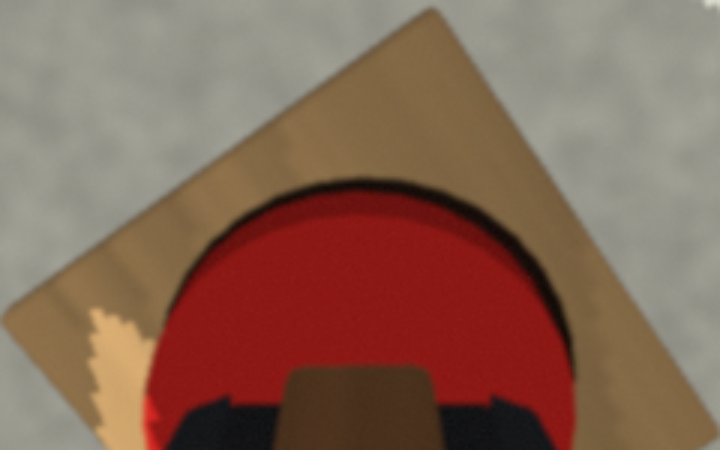

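```bash
python3 - <<'E'
from h import *
from scipy.optimize import least_squares
im=cv2.imread('pics/w14.png');hsv=cv2.cvtColor(im,cv2.COLOR_BGR2HSV);V=hsv[:,:,2].astype(float);S=hsv[:,:,1];g=im.astype(int)
D=[];B=[];T=[]
for c in range(232,345,2):
    col=V[150:260,c]
    r=next((i for i in range(len(col)) if col[i]<65),None)
    if r is None or r<1: continue
    D.append((c,150+r-1+(col[r-1]-65)/(col[r-1]-col[r]+1e-9)))
    # red starts: R channel rises
    R=g[150:260,c,2]; k=next((i for i in range(r+2,len(R)) if R[i]>60 and g[150+i,c,1]<40),None)
    if k and k-r<20: B.append((c,150+k-.5))
def fit(P,rad):
    f=least_squares(lambda q:np.hypot(P[:,0]-q[0],P[:,1]-q[1])-rad,[0,0],loss='soft_l1');return np.round(f.x,2),np.round(np.sqrt(np.mean(f.fun**2)),2)
print(len(D),len(B)); print('dark',fit(onplane(D,.0473-.008),35)); print('red bottom',fit(onplane(B,.0356),33))
E
```

```text
57 57
dark (array([ 0.53, -0.43]), np.float64(0.1))
red bottom (array([-0.53, -1.44]), np.float64(0.13))
```

Emit:
send_rows([
  [0,0,0.11,0.1,0,0,0],
  [0,0.15,0,0,0,0,0],
  [0,0.16,0,0,0,0,0],
  [0,0,0,0,0,0,0],
  [0,0,0,0,0,0,0],
  [0.3,0,0,0,0,0,0],
  [0.35,0,0,0,0,0,0],
  [0.4,0,0,0,0,0,0],
  [0.5,0,0,0,0,0,0],
  [0.5,0,0,0,0,0,0],
  [0.5,0,0,0,0,0,0],
])

```text
clock: 28.23
position: [0.6096, -0.3284, 0.0443]
eef_rot: [[0.0, 0.94, -0.342], [-0.0, -0.342, -0.94], [-1.0, 0.0, 0.0]]
wrist_force: [0.4, -0.3, 0.1]
grip_width: 0.497
```

Emit:
send_rows([
  [0.5,-1,0,0,0,0,0],
  [0.5,-2,0,0,0,0,0],
  [0.5,-3,0,0,0,0,0],
  [0.5,-3,0,0,0,0,0],
  [0.5,-3,0,0,0,0,0],
  [0.5,-2,0,0,0,0,0],
  [0.5,0,0,0,0,0,0],
  [0.5,0,0,0,0,0,0],
])

```text
clock: 28.9
position: [0.6102, -0.3288, 0.1861]
eef_rot: [[0.003, 0.94, -0.342], [-0.001, -0.342, -0.94], [-1.0, 0.003, 0.0]]
wrist_force: [-0.8, -0.2, 0.3]
grip_width: 0.497
```

```bash
python3 - <<'E'
from h import *
plan(.611,-.081,.17,-128.5)
im=ctrl.get_image("wrist")[:,:,::-1].copy(); cv2.imwrite('pics/w15.png',im)
w=cv2.imread('pics/w8.png'); cv2.imwrite('pics/w8c.png',cv2.resize(w[0:130,380:530],None,fx=4,fy=4,interpolation=cv2.INTER_CUBIC))
E
```

```text
t=28.90 pos [ 0.6102 -0.3288  0.1861] phi -110.00 grip 0.497 F [-0.8 -0.2  0.3]
turn rv [18.5  -0.02 -0.17] rows 4 -> [ 4.63 -0.01 -0.04]
shift cm [  1.61 -15.36 -19.44] rows 9 -> [ 0.179 -1.707 -2.16 ] q [  5.  42.  32.  85. -24.  59.  22.]
```

View pics/w15.png

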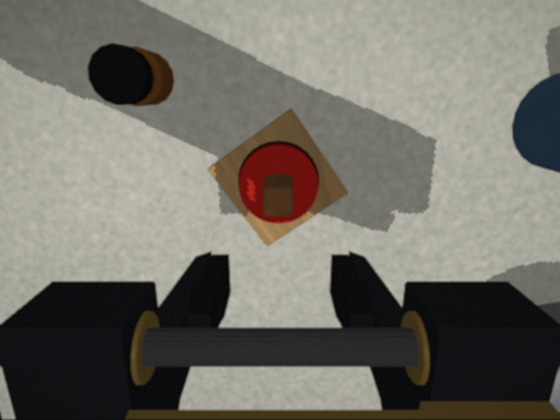

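View pics/w8c.png

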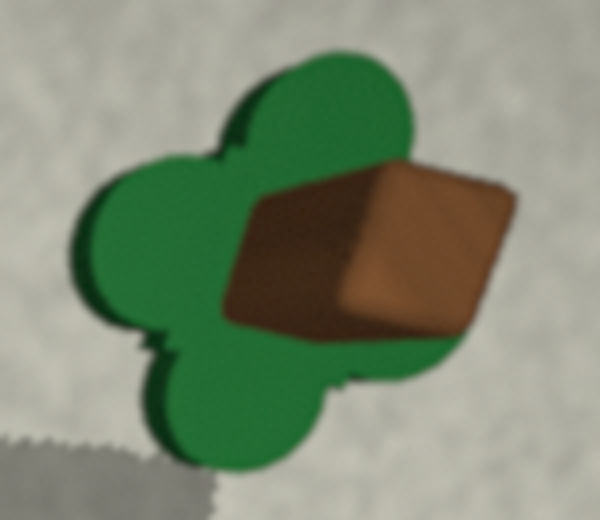

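```bash
python3 - <<'E'
from h import *
# w8: clock 14.13 pose
s=dict(position=[.4631,-.1136,.1599],eef_rot=None);a=np.radians(-115.06)
s['eef_rot']=np.c_[[0,0,-1],[-np.sin(a),np.cos(a),0],[np.cos(a),np.sin(a),0]]
c=cam("wrist",s)
P=ray(c,np.array([[395,160],[517,192],[465,335],[340,300]])/4+[380,0],.062)[:,:2]*1000
print(P,P.mean(0))
for i in range(4):
    d=P[(i+1)%4]-P[i];print(np.hypot(*d),np.degrees(np.arctan2(d[1],d[0]))%90-90)
P=ray(c,np.array([[330,135],[240,385],[185,245]])/4+[380,0],.014)[:,:2]*1000;print(P)
d=P[1]-P[0];print(np.degrees(np.arctan2(d[1],d[0]))%90-90)
E
```

```text
[[609.10851145 -67.84469948]
 [623.74669084 -79.33973051]
 [611.80063157 -95.23352639]
 [596.561865   -82.75013533]] [610.30442472 -81.29202293]
18.612147491162947 -38.14174525906547
19.882682911351623 -36.92917374861517
19.69911315215704 -39.32386952777591
19.483078689538715 -40.08898653029473
[[624.10949762 -63.89271689]
 [597.4733036  -96.83092594]
 [595.99186725 -70.20255844]]
-38.96148407120191
```

Emit:
send_rows([
  [0.5,0,0,0,4.6,0,0],
  [0.5,0,0,0,5,0,0],
  [0.5,0,0,0,5,0,0],
  [0.5,0,0,0,4,0,0],
  [0.5,0,-1.6,-2,0,0,0],
  [0.5,0.2,-2.2,-2.8,0,0,0],
  [0.5,0.2,-2.2,-2.8,0,0,0],
  [0.5,0.2,-2.2,-2.8,0,0,0],
  [0.5,0.2,-2.2,-2.8,0,0,0],
  [0.5,0.2,-2.2,-2.8,0,0,0],
  [0.5,0.2,-2.2,-2.8,0,0,0],
  [0.5,0,-0.5,-0.6,0,0,0],
])

```text
clock: 29.95
position: [0.6102, -0.0728, 0.1696]
eef_rot: [[-0.004, 0.787, -0.617], [0.005, -0.617, -0.787], [-1.0, -0.006, -0.001]]
wrist_force: [1.4, 0.9, 0.1]
grip_width: 0.5
```

Emit:
send_rows([
  [0.5,0,0,0,0,0,0],
  [0.5,0,0,0,0,0,0],
  [0.5,0,0,0,0,0,0],
  [0.5,0,0,0,0,0,0],
])

```text
clock: 30.28
position: [0.6106, -0.0839, 0.1722]
eef_rot: [[-0.0, 0.779, -0.626], [-0.001, -0.626, -0.779], [-1.0, 0.001, 0.001]]
wrist_force: [0.3, -1.4, 0.1]
grip_width: 0.501
```

```bash
python3 - <<'E'
from meas import *
s=ctrl.get_state(); im=ctrl.get_image("wrist")[:,:,::-1].copy(); cv2.imwrite('pics/w16.png',im)
for k,v in measure(im,cam("wrist",s)).items(): print(k,{a:(b.tolist() if hasattr(b,'tolist') else b) for a,b in v.items()})
plan(.611,-.081,.0365,-128.6)
E
```

```text
green {'rect': [610.4, -82.5], 'size': [58.7, 58.0], 'ang': 8.0, 'cen': [613.6, -78.2], 'a4': -37.8, 'a2': -31.0, 'px': [278.0, 178.0]}
tile1 {'rect': [463.7, 72.6], 'size': [60.9, 22.3], 'ang': 38.6, 'cen': [462.4, 72.9], 'a4': 36.7, 'a2': 42.5, 'px': [11.0, 149.0]}
t=30.33 pos [ 0.6107 -0.0836  0.1722] phi -128.77 grip 0.499 F [ 0.5 -0.2 -0.5]
turn rv [-0.17  0.05 -0.03] rows 1 -> [-0.17  0.05 -0.03]
shift cm [13.57 -0.14 -0.23] rows 5 -> [ 2.715 -0.028 -0.045] q [-22.  38.  37.  99. -27.  53. -13.]
```

View pics/w16.png

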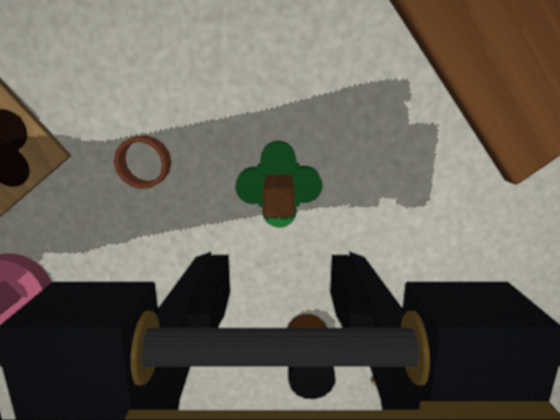

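Emit:
send_rows([
  [0.5,1.5,-0.1,-0.18,0.17,0,0],
  [0.5,3,0,0,0,0,0],
  [0.5,3,0,0,0,0,0],
  [0.5,3,0,0,0,0,0],
  [0.5,1.9,0,0,0,0,0],
  [0.5,1,0,0,0,0,0],
  [0.5,0,0,0,0,0,0],
  [0.5,0,0,0,0,0,0],
  [0.5,0,0,0,0,0,0],
])

```text
clock: 31.08
position: [0.6124, -0.0801, 0.0397]
eef_rot: [[0.002, 0.779, -0.627], [-0.001, -0.627, -0.779], [-1.0, 0.002, -0.001]]
wrist_force: [0.0, -0.3, -0.7]
grip_width: 0.502
```

```bash
python3 - <<'E'
from h import *
plan(.611,-.0816,.0365,-128.6)
E
```

```text
t=31.08 pos [ 0.6124 -0.0801  0.0397] phi -128.81 grip 0.502 F [ 0.  -0.3 -0.7]
turn rv [-0.21 -0.06 -0.12] rows 1 -> [-0.21 -0.06 -0.12]
shift cm [ 0.32 -0.02  0.21] rows 1 -> [ 0.321 -0.018  0.207] q [-17.  48.  30. 101. -35.  40.  -8.]
```

Emit:
send_rows([
  [0.5,0.3,-0.02,0.2,0,0,0],
  [0.5,0,0,0,0,0,0],
  [0.5,0,0,0,0,0,0],
  [0,0,0,0,0,0,0],
  [0,0,0,0,0,0,0],
  [0,0,0,0,0,0,0],
  [0,0,0,0,0,0,0],
  [0,0,0,0,0,0,0],
  [0,0,0,0,0,0,0],
  [0,0,0,0,0,0,0],
], force=25)

```text
clock: 31.92
position: [0.6101, -0.0808, 0.0354]
eef_rot: [[0.0, 0.78, -0.626], [-0.0, -0.626, -0.78], [-1.0, 0.0, -0.0]]
wrist_force: [-1.0, -0.4, 1.2]
grip_width: 0.248
```

Emit:
send_rows([
  [0,-1,0,0,0,0,0],
  [0,-2,0,0,0,0,0],
  [0,-3,0,0,0,0,0],
  [0,-3,0,0,0,0,0],
  [0,-3,0,0,0,0,0],
  [0,-1.5,0,0,0,0,0],
  [0,0,0,0,0,0,0],
  [0,0,0,0,0,0,0],
])

```text
clock: 32.58
position: [0.61, -0.0805, 0.1707]
eef_rot: [[0.001, 0.78, -0.626], [0.0, -0.626, -0.78], [-1.0, 0.001, -0.001]]
wrist_force: [-0.4, -0.5, -2.4]
grip_width: 0.248
```

```bash
python3 - <<'E'
from h import *
plan(.4503,.088,.17,-91.5)
E
```

```text
t=32.58 pos [ 0.61   -0.0805  0.1707] phi -128.76 grip 0.248 F [-0.4 -0.5 -2.4]
turn rv [-37.26  -0.04  -0.04] rows 7 -> [-5.32 -0.01 -0.01]
shift cm [  0.07 -16.4  -16.43] rows 8 -> [ 0.009 -2.05  -2.053] q [-22.  38.  37.  99. -28.  53. -13.]
```

Emit:
send_rows([
  [0,0,0,0,-5,0,0],
  [0,0,0,0,-5.5,0,0],
  [0,0,0,0,-5.5,0,0],
  [0,0,0,0,-5.5,0,0],
  [0,0,0,0,-5.5,0,0],
  [0,0,0,0,-5.5,0,0],
  [0,0,0,0,-4.8,0,0],
  [0,0,-1.5,-1.5,0,0,0],
  [0,0,-2.5,-2.5,0,0,0],
  [0,0,-2.5,-2.5,0,0,0],
  [0,0,-2.5,-2.5,0,0,0],
  [0,0,-2.5,-2.5,0,0,0],
])

```text
clock: 33.58
position: [0.4952, 0.0381, 0.1685]
eef_rot: [[-0.003, 1.0, -0.026], [-0.001, -0.026, -1.0], [-1.0, -0.003, 0.001]]
wrist_force: [1.0, 1.1, -0.6]
grip_width: 0.247
```

Emit:
send_rows([
  [0,0,-2.5,-2.5,0,0,0],
  [0,0,-2.4,-2.4,0,0,0],
  [0,2,0,0,0,0,0],
  [0,2.5,0,0,0,0,0],
  [0,2.5,0,0,0,0,0],
  [0,2,0,0,0,0,0],
  [0,1,0,0,0,0,0],
  [0,0.5,0,0,0,0,0],
  [0,0,0,0,0,0,0],
  [0,0,0,0,0,0,0],
  [0,0,0,0,0,0,0],
  [0,0,0,0,0,0,0],
])

```text
clock: 34.58
position: [0.4509, 0.0876, 0.0661]
eef_rot: [[0.002, 1.0, -0.026], [0.001, -0.026, -1.0], [-1.0, 0.002, -0.001]]
wrist_force: [0.1, -0.1, -0.5]
grip_width: 0.244
```

```bash
python3 - <<'E'
from h import *
plan(.4503,.088,.0475,-91.5)
E
```

```text
t=34.58 pos [0.4509 0.0876 0.0661] phi -91.47 grip 0.244 F [ 0.1 -0.1 -0.5]
turn rv [ 0.03 -0.04 -0.09] rows 1 -> [ 0.03 -0.04 -0.09]
shift cm [ 1.86 -0.06 -0.04] rows 1 -> [ 1.857 -0.058 -0.037] q [-33.  33.  21. 124. -25.  27.   5.]
```

Emit:
send_rows([
  [0,0.6,0,0,0,0,0],
  [0,0.7,0,0,0,0,0],
  [0,0.5,0,0,0,0,0],
  [0,0,0,0,0,0,0],
  [0,0,0,0,0,0,0],
  [0,0,0,0,0,0,0],
])

```text
clock: 35.08
position: [0.4502, 0.0873, 0.0471]
eef_rot: [[-0.0, 1.0, -0.026], [-0.0, -0.026, -1.0], [-1.0, -0.0, 0.0]]
wrist_force: [-0.2, -0.8, -1.9]
grip_width: 0.245
```

```bash
python3 - <<'E'
from h import *
plan(.4503,.088,.044,-91.5)
im=ctrl.get_image("wrist")[:,:,::-1].copy(); cv2.imwrite('pics/w17.png',im)
cv2.imwrite('pics/w17c.png',cv2.resize(im[130:280,160:400],None,fx=3,fy=3))
E
```

```text
t=35.08 pos [0.4502 0.0873 0.0471] phi -91.48 grip 0.245 F [-0.2 -0.8 -1.9]
turn rv [0.02 0.01 0.01] rows 1 -> [0.02 0.01 0.01]
shift cm [ 0.31  0.01 -0.07] rows 1 -> [ 0.314  0.011 -0.066] q [-32.  35.  19. 124. -26.  25.   6.]
```

View pics/w17c.png

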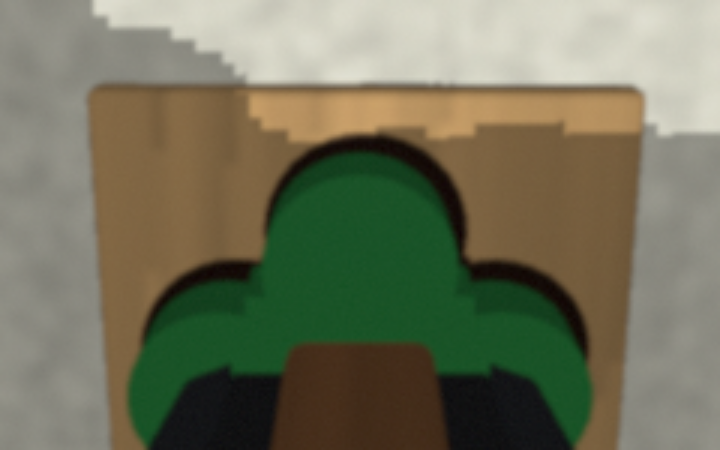

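```bash
python3 - <<'E'
from h import *
from scipy.optimize import least_squares
im=cv2.imread('pics/w17.png');V=cv2.cvtColor(im,cv2.COLOR_BGR2HSV)[:,:,2].astype(float);g=im.astype(int)
D=[];B=[]
for c in range(256,308,2):
    col=V[140:240,c]; r=next(i for i in range(30+0,100) if col[i]<55) if col[30]>55 else next(i for i in range(100) if col[i]<55)
    D.append((c,140+r-1+(col[r-1]-55)/(col[r-1]-col[r])))
    G=g[140:240,c,1]; k=next((i for i in range(r+1,100) if G[i]>45 and G[i]>g[140+i,c,2]+12),None)
    if k and k-r<12: B.append((c,140+k-.5))
def fit(P,rad):
    f=least_squares(lambda q:np.hypot(P[:,0]-q[0],P[:,1]-q[1])-rad,[0,-20],loss='soft_l1');return np.round(f.x,2),np.round(np.sqrt(np.mean(f.fun**2)),2)
print(D[::5],B[::5]); print('dark',fit(onplane(D,.0471-.008),16.5)); print('green bottom',fit(onplane(B,.0354),14.5))
E
```

```text
[(256, np.float64(185.95)), (266, np.float64(178.53488372093022)), (276, np.float64(175.8)), (286, np.float64(174.88636363636363)), (296, np.float64(177.75757575757575)), (306, np.float64(185.0))] [(256, 191.5), (266, 183.5), (276, 180.5), (286, 181.5), (296, 185.5), (306, 196.5)]
dark (array([  0.23, -21.29]), np.float64(0.14))
green bottom (array([ -0.91, -21.41]), np.float64(0.12))
```

Emit:
send_rows([
  [0,0,0.11,0.01,0,0,0],
  [0,0.15,0,0,0,0,0],
  [0,0.15,0,0,0,0,0],
  [0,0,0,0,0,0,0],
  [0,0,0,0,0,0,0],
  [0.3,0,0,0,0,0,0],
  [0.35,0,0,0,0,0,0],
  [0.4,0,0,0,0,0,0],
  [0.5,0,0,0,0,0,0],
  [0.5,0,0,0,0,0,0],
  [0.5,0,0,0,0,0,0],
])

```text
clock: 36.05
position: [0.4514, 0.0873, 0.0443]
eef_rot: [[0.0, 1.0, -0.026], [0.0, -0.026, -1.0], [-1.0, 0.0, -0.0]]
wrist_force: [-0.2, 0.7, 0.3]
grip_width: 0.498
```

Emit:
send_rows([
  [0.5,-1,0,0,0,0,0],
  [0.5,-2,0,0,0,0,0],
  [0.5,-3,0,0,0,0,0],
  [0.5,-3,0,0,0,0,0],
  [0.5,-3,0,0,0,0,0],
  [0.5,-3,0,0,0,0,0],
  [0.5,-3,0,0,0,0,0],
  [0.5,-2,0,0,0,0,0],
  [0.5,0,0,0,0,0,0],
  [0.5,0,0,0,0,0,0],
  [0.5,0,0,0,0,0,0],
])

```text
clock: 36.97
position: [0.4506, 0.0873, 0.2438]
eef_rot: [[-0.001, 1.0, -0.026], [0.0, -0.026, -1.0], [-1.0, -0.001, 0.0]]
wrist_force: [-0.4, 0.3, -0.1]
grip_width: 0.501
```

```bash
python3 - <<'E'
from meas import *
plan(.4503,.088,.3,-91.5)
for n in ("wrist","top","scene"):
    im=ctrl.get_image(n)[:,:,::-1].copy(); cv2.imwrite(f'pics/{n}F.png',im)
    if n=="top":
        cv2.imwrite('pics/topFc.png',cv2.resize(im[115:310,85:465],None,fx=2.1,fy=2.1,interpolation=cv2.INTER_CUBIC))
        c=cam(n); m0=measure(im,c)
        for k in('red','green','blue','yellow'):
            if k in m0: print(k,m0[k]['rect'],m0[k]['size'],m0[k]['ang'],m0[k]['px'])
E
```

```text
t=36.97 pos [0.4506 0.0873 0.2438] phi -91.46 grip 0.501 F [-0.4  0.3 -0.1]
turn rv [0.04 0.   0.05] rows 1 -> [0.04 0.   0.05]
shift cm [-5.62 -0.04 -0.07] rows 2 -> [-2.809 -0.018 -0.037] q [-45.  14.  33. 118. -10.  51.  -8.]
red [ 612.4 -329.7] [64.9 68.8] 1.0 [431. 172.]
green [451.2  60.9] [24.9 10.4] 1.3 [244. 246.]
blue [627.7 332.9] [55.3 55. ] 86.3 [118. 160.]
yellow [418.6 309. ] [37.9 30.7] 86.1 [124. 260.]
```

View pics/wristF.png

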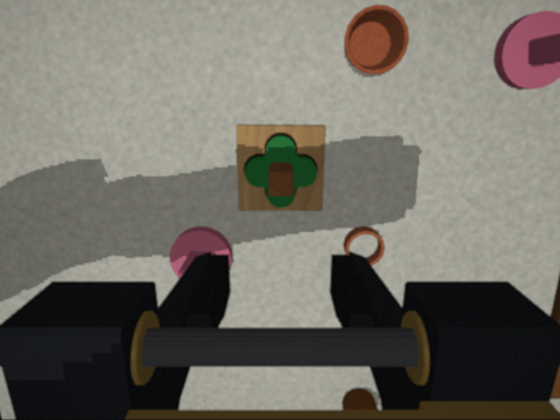

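View pics/topFc.png

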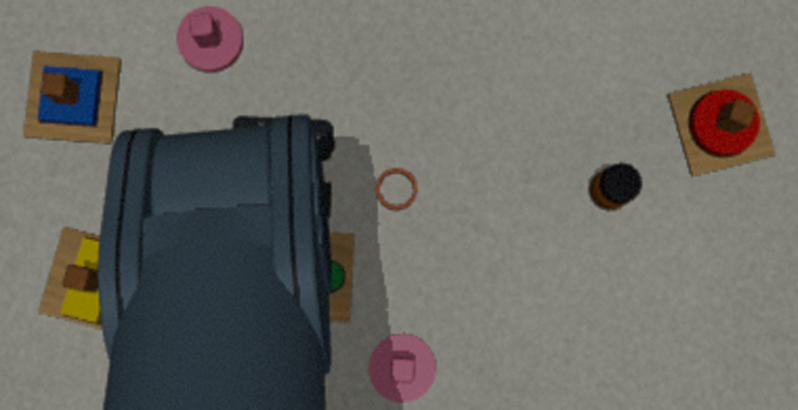

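View pics/sceneF.png

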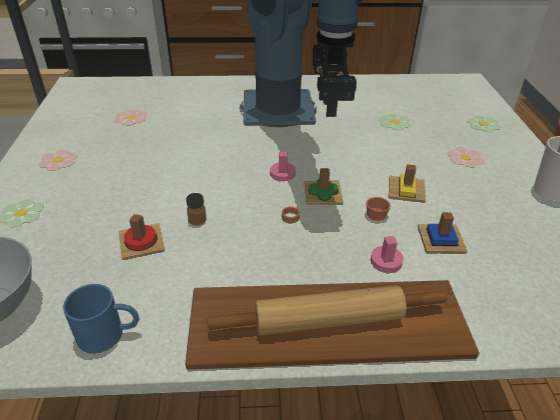

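Emit:
send_rows([
  [0.5,0,0,2,0,0,0],
  [0.5,0,0,3.5,0,0,0],
  [0.5,0,0,3.5,0,0,0],
  [0.5,0,0,3.5,0,0,0],
  [0.5,0,0,3.5,0,0,0],
  [0.5,0,0,3.5,0,0,0],
  [0.5,0,0,3.5,0,0,0],
  [0.5,0,0,3,0,0,0],
  [0.5,0,0,0,0,0,0],
  [0.5,0,0,0,0,0,0],
  [0.5,0,0,0,0,0,0],
  [0.5,0,0,0,0,0,0],
])

```text
clock: 38.12
position: [0.4446, -0.1712, 0.2437]
eef_rot: [[-0.001, 1.0, -0.024], [0.001, -0.024, -1.0], [-1.0, -0.001, -0.001]]
wrist_force: [-0.3, 0.4, -0.0]
grip_width: 0.498
```

```bash
sed -i 's/,0.007)$/,ZS)/; s/^def h4/ZS=0.007\ndef h4/' meas.py; python3 - <<'E'
import meas
from meas import *
meas.ZS=0.015
im=ctrl.get_image("top")[:,:,::-1].copy(); cv2.imwrite('pics/topG.png',im)
cv2.imwrite('pics/topGc.png',cv2.resize(im[115:310,85:465],None,fx=2.1,fy=2.1,interpolation=cv2.INTER_CUBIC))
m=measure(im,cam("top"))
for k in('red','green','blue','yellow'):
    if k in m: print(k,m[k]['rect'],m[k]['cen'],m[k]['size'],m[k]['ang'],m[k]['a4'])
E
```

```text
red [ 622.9 -317.3] [ 620.2 -318.5] [37.  64.7] 45.2 39.8
green [451.4  89.3] [451.3  88.8] [58.3 57.8] 46.0 -1.1
blue [626.1 330.4] [626.1 330.6] [55.  54.9] 86.3 44.7
yellow [443.3 298.7] [443.3 298.8] [39.6 77.5] 76.3 -8.7
```

View pics/topGc.png

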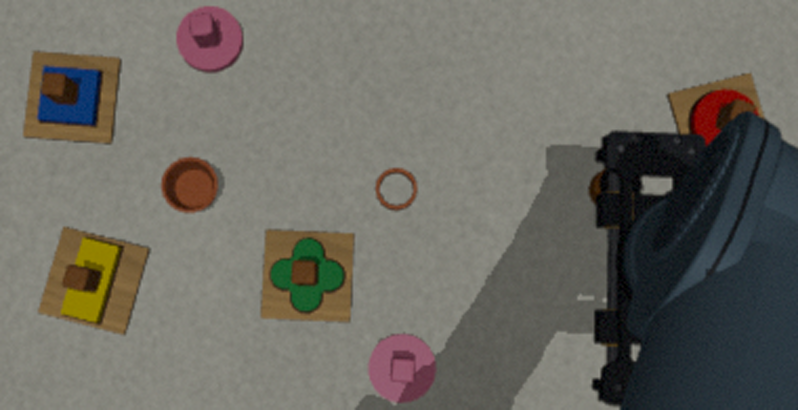

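```bash
python3 -c "
from plant import ctrl
print(ctrl.job_done())"
```

```text
the job is handed in; nothing more can be done
None
```

All four stamps are upright on their matching tiles, and I handed the job in at about 38 s of the 114 s allowed, with the gripper open and clear. The real red stamp was told apart from the two pink ones by its colour.

Last checks, comparing each stamp's centre with its tile's dark shape in the top camera:

| Stamp | Centre offset | Angle difference |
|---|---|---|
| Oblong | about 0.4 mm | about 0.6° |
| Clover | about 0.4 mm | about 0.4° |
| Square | about 1 mm | 0° |
| Round | about 1 mm | not needed |

- **Arm in the way:** in the very last picture the arm hid most of the round tile, so its figure comes from the picture before. There it was corrected by hand for the tile's height.
- **Cameras disagree:** the wrist and top cameras differed by about 1–2 mm in absolute position. I centred each stamp over its tile using the wrist picture alone, except that the oblong's tile position was first averaged from both.
- **Bystanders:** the pepper jar and clay dish looked unmoved by eye, though I did not measure their positions. The jar was last clearly visible in the picture before the final one.

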